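# Index the swivel tool rest and lock its wing nut

### The job

Pull up the red spring index ring, swing the blue tool-rest arm counter-clockwise (seen from above) to the very next notch, the one with the green dot, and let go so that the pin drops fully in. Only then tighten the wing nut clockwise, working in short arcs between the spokes of the yellow guard, until it comes up against its stop. Do not lean on the guard and leave everything else on the bench where it is.

Things in the scene. Friction and masses are not known exactly. Their poses are not given: they have to be found in the camera images.
- stand: Fixed ochre base of the swivel tool rest, disc of 200 mm diameter, 22 mm high. Origin: bench level, on the swivel axis; z up; x along the blue arm when in its first notch. The aluminium notch plate 165 mm from the axis, top 26 mm up, has 12 mm wide notches at -30, 0, +30, +60 degrees about z (counter-clockwise positive). The pin starts in the notch at 0.
- green_notch (a point): Target: the notch at +30 degrees, at the plate's top, 165 mm from the swivel axis. A green dot marks it, 27 mm further out; the other notches have dark dots.
- rest_arm (a joint): Angle (rad) of the blue arm about the stand's z, counter-clockwise positive: 0 in the first notch, 0.524 in the green-dot notch; range -0.62 to 1.15. Friction 0.15 N m; held with 0.01 rad of play while the pin is in a notch. Arm plate: top 36 mm above the bench, 196 mm disc at the axis, index ring 165 mm out.
- rest_bar (a point): Middle of the top of the dark tool-rest bar, 108 mm above the bench, 130 mm from the swivel axis on the arm's end opposite to the index ring. The bar is 150 mm long, across the arm.
- index_ring (a joint): Lift (m) of the spring pin under the red ring: 0 when home in a notch, at most 0.020. It is clear of the notch plate above 0.0125 and rides on the plate at about 0.012 between notches. Spring force 4 N at 0, 10 N at 0.016; it snaps back when let go. The pin is 9 mm thick, round-ended, and finds a notch within about 3 mm.
- ring_top (a point): Highest point of the red pull ring, 112 mm above the bench with the pin home. An upright hoop, 60 mm outer diameter, of 9 mm round bar, in the plane of the swivel axis and the arm: pinch its top bar crosswise to the arm. Axes: x outward along the arm, y across the arm (the 9 mm way), z up.
- wing_nut (a joint): Turn (rad) of the wing nut relative to the arm, growing clockwise seen from above (tightening); range 0 to 2.6, hard stop (tight) at 2.6. It starts slack, turns stiffly (0.12 N m), stays where it is left and rides round with the arm.
- nut_top (a point): Aluminium wing nut on the swivel axis; the point is on the axis, level with the wing tops, 81 mm above the bench. x lies along the wings and turns with the nut, z up. Two flat upright wings, 10 mm thick, reach 72 mm from the axis on either side, from 47 to 81 mm above the bench; hub 36 mm wide. The wings pass freely under the guard.
- guard: Yellow guard riding on the arm: three level spokes of 8 mm bar, 90 to 98 mm above the bench, from a 26 mm disc on the axis to legs 88 mm out, at 60, 180 and 300 degrees from the arm's direction. Origin: swivel axis, bench level; x along the arm towards the ring, z up. Fingers reach a wing only from above, through the three gaps.
- bowl: Bystander: turned maple bowl, 124 mm wide, 55 mm high. Origin under its centre.
- mallet: Bystander: wooden mallet lying down, 270 mm long, head 64 mm thick. Origin on the bench under the handle, head towards its x.
- discs: Bystander: stack of brown sanding discs, 125 mm wide, 24 mm high. Origin under its centre.
- glue: Bystander: yellow glue bottle, 60 mm wide, 170 mm high. Origin under its centre.
- wax: Bystander: green wax tin, 84 mm wide, 50 mm high. Origin under its centre.
- blank: Bystander: pale wooden turning blank 170 x 45 x 45 mm, lying along its x. Origin under its centre.
- driver: Bystander: blue-handled screwdriver, 200 mm long, lying along its x. Origin on the bench under it.

How it is judged:
By the outcome, as a careful person would: the job done as asked, in the order asked, and still so for the second after the job is handed in, with the robot touching nothing.
It also fails if it takes over 61 s, if anything falls off the work surface, if the arm or the gripper's body presses on something with over 40 N, if the wrist force passes 120 N, or if a joint passes its speed limit or range.

### The arm

A 6-joint arm with a two-finger parallel gripper is mounted at the origin on the work surface. World frame = base frame: x ahead of the robot, y to its left, z up, the work surface at z = 0. Lengths are in m, angles in rad, forces in N, time in s.
With the tool pointing down it reaches from about 0.3 to 0.875 m from the base axis. Payload 6.4 kg.
Tool frame: the origin (TCP) lies between the finger pads; the fingertips stand ctrl.tip_reach ahead of it and the grasp point (between the pads) lies 11 mm behind it (ctrl.tip_reach is the distance from the TCP to the fingertips, in m); z points along the fingers, x is the direction in which the jaws open and shut, and the axes are right-handed (so a half turn about z gives the same grasp; the last joint's range is limited). The gripper opens to 85 mm and grips with 20 to 120 N. Pads are 22 mm wide; open, the fingers measure 114 mm over their backs; the gripper's body (76 mm by 85 mm) begins 54 mm behind the grasp point. The pads swing forward as they close: fully open they stand 13 mm farther back than shut.
Start: joints at [-1.443, 0.181, 1.607, -0, 1.354, -0.206], TCP at [0.188, -0.543, 0.239] pointing down, gripper open.
Joint ranges: [-2.99, 2.99], [-0.89, 2.07], [0.3, 2.58], [-1.14, 4.28], [0, 2.63], [-3.12, 3.12]. Speed limits (rad/s): [2.57, 2.57, 3.01, 3.14, 3.14, 3.14].

### API

Orientations are given as a unit quaternion [w, x, y, z].
In Python, from bench import telemetry, viewer, ticket, nets, ctrl gives the robot as it stands.
- The arm moves only by the tool step_arm, never from a script. Its argument "plan" is a list of rows, each a list of 2 entries, a list of its own where there are three numbers: the shift along the tool's x, y, z in m, then the turn, a rotation vector about the tool's x, y, z in degrees. A call has 1 to 5 rows; each row is the pose to reach, as a shift and turn from the pose commanded when the call began, along the tool's axes at that moment; what a row does not reach only later rows make up. A row lasts 1/10 s, in which the tool goes at most 50 mm and 8.59 degrees, less where a joint would pass 70% of its speed; a pose out of reach is approached as far as the arm can. A call with a gripper value outside its range is refused whole. "fingers" is the opening in per cent of the stroke, from 0 (shut) to 100 (fully open), set as the call begins (left out, the last holds). The fingers move at their own pace and stop on an object; the grip force is fixed at half the most. Time passes only in rows, so rows that repeat a pose let the fingers close. It gives the time, the measured TCP pose, the force and the opening at its end, in the units of the state.
- telemetry.get_obs(): the state, without advancing time (a new reading comes with each control period).
- viewer.camera(name): name is "scene" or "side" or "wrist"; returns the picture (420x560x3 uint8, red, green, blue); there is no depth.
- viewer.get_calibration(name): a dict with "K" (3x3 intrinsics, pixels), "dist" ([k1, k2, p1, p2, k3] as OpenCV has them; the pictures are not rectified), "origin" and "orientation" of the camera in the world. Camera axes: x right, y up, looking along -z (the intrinsics and any distortion apply to the point x, -y, -z); pixel columns grow to the right and rows downward; lengths in m; the calibration is good to about 2 mm. A picture is of the moment at which its call begins: read the wrist's pose just before it. get_calibration takes no time and is no camera call; for the wrist camera it gives the pose at the moment of the call.
- ticket.hand_in(): hands the job in, once; it reports no verdict.
Trained networks look in the newest picture that a camera, given by its name, has taken for a name from the list of things; names that differ only in an ending like _2 or _b are one class to them, and where a whole thing is asked for, a point or a joint stands for the part that bears it (a point fixed in the world has none). Each returns a list of dicts, best first, with "score" (0 to 1); they miss things now and then, are a little off and sometimes report something else, mostly with a low value. They report only what shows in the picture. A call takes as long as a camera call.
- nets.boxes_of(thing, camera): "extent" ([left, top, right, bottom] in pixels, round what is visible of it).
The state is a dict: "time_s": time; "q": joint angles; "dq": joint speeds; "joint_efforts": joint torques, N m; "eef_pos": TCP position; "eef_rot": TCP orientation; "wrist_force": force on the tool from outside, world axes, zero at the start; "torque": the same for the moment, N m; "opening": opening from 0.0 (shut) to 1.0 (fully open).
Only numpy, scipy, OpenCV 4.12 (cv2) and the standard library are available. Lean on these libraries where they do the work, as an engineer would, in place of code of your own. Each camera call takes 0.05 s, during which the arm holds its last target.

## Working session

There is one attempt and no reset: what is moved stays moved. The work goes in short steps, Python scripts to look and compute and a tool call to move; the robot and the scene stay as the last step left them, time stands still between calls to the robot, and variables do not carry over. Pictures are saved under pics/ and viewed, and the job is handed in when it is done.

Besides the shell and the picture viewer there is one more tool, called by a JSON object that holds its "method" and its "body". step_arm: Moves the arm, as the interface text tells. Its arguments: {"type":"object","properties":{"plan":{"type":"array"},"fingers":{"type":"number"}},"required":["plan"]}

```bash
mkdir -p pics; ls
python3 - <<'E'
from bench import telemetry, viewer, ticket, nets, ctrl
import cv2
print(telemetry.get_obs()); print(ctrl.tip_reach)
for n in ["scene","side","wrist"]:
    c=viewer.get_calibration(n); print(n,c)
    im=viewer.camera(n); cv2.imwrite(f"pics/{n}0.png",im[:,:,::-1])
    for t in ["ring_top","nut_top","stand","guard","rest_bar"]:
        try: print(t,[(round(d['score'],2),[round(v) for v in d['extent']]) for d in nets.boxes_of(t,n)][:2])
        except Exception as e: print(t,e)
E
```

```text
pics
{'time_s': 0.0, 'q': array([-1.44332242e+00,  1.81511542e-01,  1.60802525e+00, -1.75144689e-05,
        1.35382853e+00, -2.06284578e-01]), 'dq': array([ 1.11527516e-03,  1.24497270e-04, -6.59402863e-05, -4.47625656e-05,
        8.50884626e-04,  7.74432998e-04]), 'joint_efforts': array([-9.15909072e-05, -4.44868433e+01, -3.51336050e+01, -2.44034854e-04,
        9.01222753e-03,  2.90746004e-05]), 'eef_pos': array([ 0.18831564, -0.54270094,  0.23839241]), 'eef_rot': array([-6.45132390e-04,  8.14738901e-01, -5.79827334e-01, -6.07834504e-04]), 'wrist_force': array([ 0.24256495, -1.24038837, -0.30829358]), 'torque': array([-0.03340871, -0.01045012, -0.04662385]), 'opening': 0.9986700379881622}
0.008
scene {'K': array([[429.66211538,   0.        , 276.48554475],
       [  0.        , 429.66211538, 203.5536018 ],
       [  0.        ,   0.        ,   1.        ]]), 'dist': array([-0.01880413,  0.        ,  0.        ,  0.        ,  0.        ]), 'origin': array([1.02422244, 0.29986924, 0.94630935]), 'orientation': array([0.4594542 , 0.14497818, 0.25395386, 0.83868385])}
ring_top [(0.65,
[... 600 characters left out ...]
2,  0.85821796])}
ring_top [(0.57, [278, 190, 294, 212])]
nut_top [(0.55, [227, 209, 249, 251])]
stand [(0.66, [287, 116, 335, 167]), (0.62, [174, 192, 313, 274])]
guard [(0.63, [208, 198, 269, 255])]
rest_bar [(0.96, [176, 190, 295, 266])]
wrist {'K': array([[309.15513626,   0.        , 281.62304314],
       [  0.        , 309.15513626, 206.90352914],
       [  0.        ,   0.        ,   1.        ]]), 'dist': array([-0.05663604,  0.        ,  0.        ,  0.        ,  0.        ]), 'origin': array([ 0.26751607, -0.51554307,  0.37474221]), 'orientation': array([ 0.80348778, -0.13451588,  0.09622776, -0.57188555])}
ring_top []
nut_top []
stand []
guard []
rest_bar [(0.48, [34, 1, 132, 27])]
```

View pics/scene0.png

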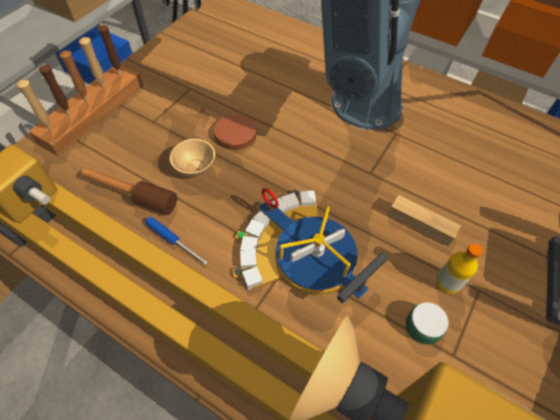

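View pics/side0.png

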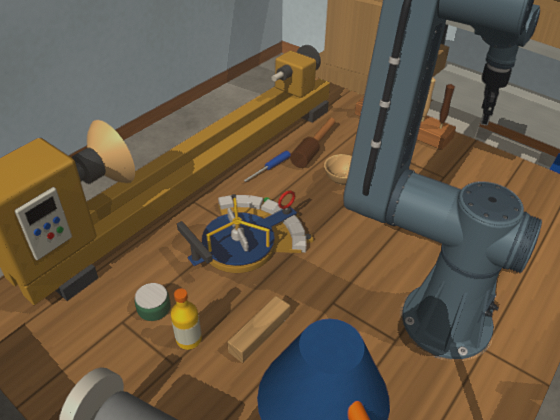

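View pics/wrist0.png

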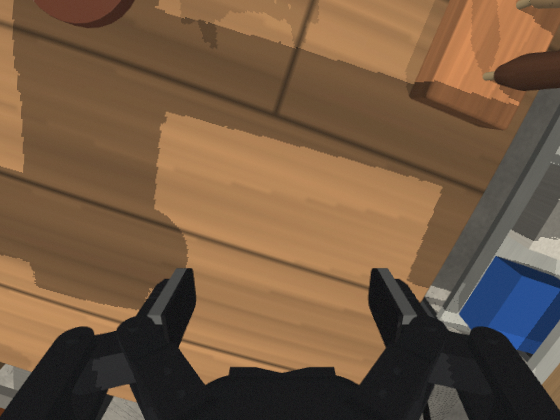

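Run:
```python
import cv2
a=cv2.imread("pics/scene0.png")[180:310,220:400]; b=cv2.imread("pics/side0.png")[180:280,165:320]
cv2.imwrite("pics/zs.png",cv2.resize(a,None,fx=4.4,fy=4.4,interpolation=cv2.INTER_CUBIC))
cv2.imwrite("pics/zd.png",cv2.resize(b,None,fx=5,fy=5,interpolation=cv2.INTER_CUBIC))
```

```text
(no output)
```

View pics/zs.png

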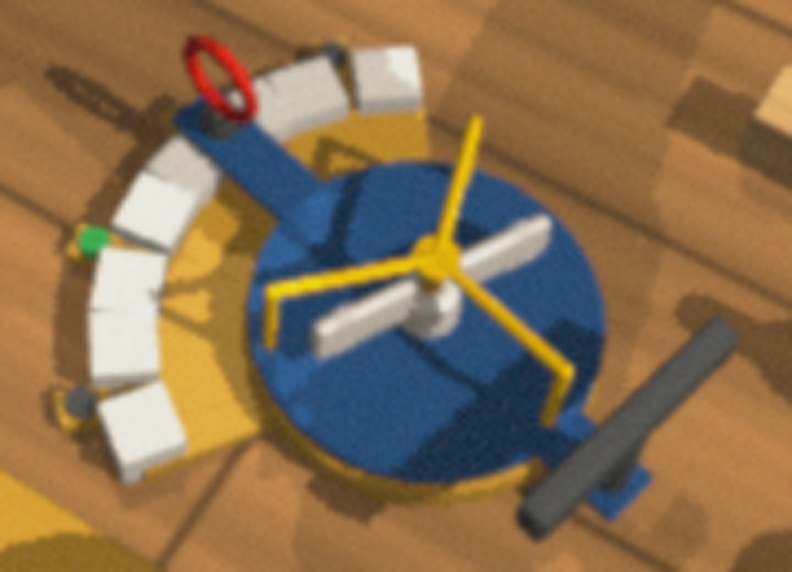

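View pics/zd.png

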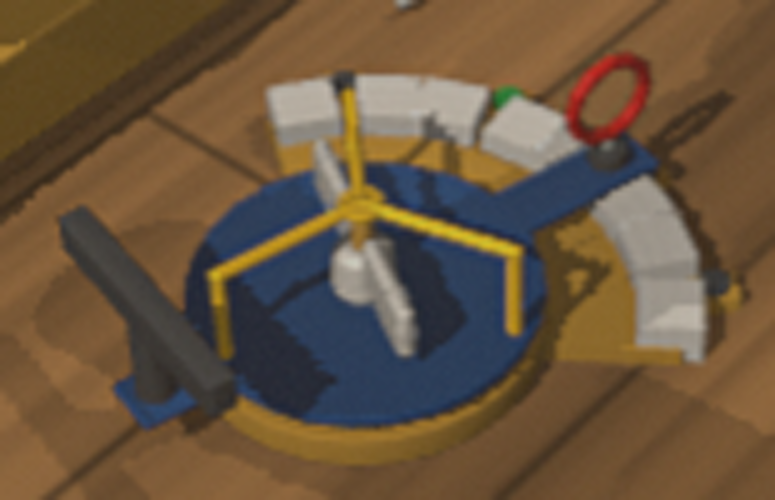

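```bash
cat > h.py <<'E'
import numpy as np, cv2
from scipy.spatial.transform import Rotation as R
from bench import telemetry, viewer, ticket, nets, ctrl
def proj(P,c):
    q=c['orientation']; M=R.from_quat([q[1],q[2],q[3],q[0]]).as_matrix()
    p=(np.atleast_2d(P)-c['origin'])@M
    p=p*np.array([1,-1,-1])
    return cv2.projectPoints(p.reshape(-1,1,3),np.zeros(3),np.zeros(3),c['K'],c['dist'])[0].reshape(-1,2)
def pol(s,r,a,z):  # stand s=(x,y,yaw)
    return np.array([s[0]+r*np.cos(s[2]+a),s[1]+r*np.sin(s[2]+a),z])
E
cat > fit.py <<'E'
from h import *
from scipy.optimize import least_squares
D=np.deg2rad
def model(p):
    L=[pol(p,0,0,.098),pol(p,88e-3,D(60),.094),pol(p,88e-3,D(180),.094),pol(p,88e-3,D(300),.094),pol(p,.165,0,.082),pol(p,.192,D(30),.026)]
    b=pol(p,-.130,0,.108); t=np.array([-np.sin(p[2]),np.cos(p[2]),0])*.075
    L+= [b+t,b-t]
    L+= [pol(p,.072,p[3],.081),pol(p,-.072,p[3],.081)]
    return np.array(L)
sc=np.array([(437,252),(272,290),(572,372),(478,122),(221,80),(94,241),(537,505),(722,325),(322,330),(545,220)])/4.4+[220,180]
sd=np.array([(363,200),(345,85),(215,275),(517,250),(609,98),(508,97),(73,212),(225,385),(322,148),(405,345)])/5+[165,180]
cs,cd=viewer.get_calibration("scene"),viewer.get_calibration("side")
def f(p):
    m=model(p); return np.r_[(proj(m,cs)-sc).ravel(),(proj(m,cd)-sd).ravel()]
best=None
for y in np.arange(-3,3,.5):
  for n in (-1,0,1,2):
    r=least_squares(f,[.5,0,y,n],loss='soft_l1')
    if best is None or r.cost<best.cost: best=r
print(best.x, best.cost); print(f(best.x).reshape(2,-1,2).round(1).tolist())
p=best.x
print("ring",pol(p,.165,0,.112),"target",pol(p,.165,D(30),.112))
E
python3 fit.py
```

```text
[ 0.55885228  0.13096825 -1.81074817  1.31591866] 30.99430158656039
[[[0.5, -1.0], [0.4, -0.8], [-1.0, -2.1], [-0.7, -1.5], [-0.3, -1.2], [0.1, -3.3], [-0.4, 0.7], [2.7, -3.0], [-1.0, -1.5], [1.2, -3.1]], [[-1.6, 0.1], [-0.4, 2.3], [-0.5, 0.5], [-1.3, 0.4], [-1.4, 0.1], [-1.6, -2.7], [-1.8, -0.3], [-1.0, -0.5], [-2.1, -1.7], [-0.0, -6.0]]]
ring [ 0.51963906 -0.0293044   0.112     ] target [ 0.60502897 -0.02743855  0.112     ]
```

```bash
cat >> h.py <<'E'
def cur():
    o=telemetry.get_obs(); q=o['eef_rot']; return o['eef_pos'],R.from_quat([q[1],q[2],q[3],q[0]]),o
def tgt(p,ang):
    e,r,o=cur()
    a=np.deg2rad(ang); x=np.array([np.cos(a),np.sin(a),0]); z=np.array([0,0,-1.]); y=np.cross(z,x)
    t=R.from_matrix(np.c_[x,y,z])
    print("shift",(r.inv().apply(np.array(p)-e)).round(4).tolist(),"turn",np.rad2deg((r.inv()*t).as_rotvec()).round(2).tolist())
def st():
    e,r,o=cur(); m=r.as_matrix()
    print("t",round(o['time_s'],2),"p",e.round(4),"xang",np.rad2deg(np.arctan2(m[1,0],m[0,0])).round(2),"z",m[:,2].round(3),"F",o['wrist_force'].round(1),"T",o['torque'].round(2),"op",round(o['opening'],3),"q",o['q'].round(2))
E
python3 -c "
from h import *
st(); tgt([.52,-.029,.24],-13.7)"
```

```text
t 0.9 p [ 0.1884 -0.5433  0.2393] xang -70.87 z [ 0.  0. -1.] F [-0.3  0.1 -1. ] T [ 0.04 -0.02  0.03] op 1.002 q [-1.44  0.18  1.61  0.    1.35 -0.21]
shift [-0.3772, -0.4818, -0.0007] turn [-0.0, -0.0, -57.17]
```

{"method": "step_arm", "body": {"plan": [[[-0.377, -0.482, 0], [0, 0, -57.2]], [[-0.377, -0.482, 0], [0, 0, -57.2]], [[-0.377, -0.482, 0], [0, 0, -57.2]], [[-0.377, -0.482, 0], [0, 0, -57.2]], [[-0.377, -0.482, 0], [0, 0, -57.2]]]}}

```text
time_s: 1.4
eef_pos: [0.3247, -0.3316, 0.2394]
eef_rot: [0.0, 0.971, -0.238, 0.0]
wrist_force: [1.0, -0.6, -0.2]
opening: 1.001
```

```bash
python3 -c "
from h import *
st(); tgt([.52,-.029,.24],-13.7)"
```

```text
t 1.4 p [ 0.3247 -0.3316  0.2394] xang -27.59 z [ 0. -0. -1.] F [ 1.  -0.6 -0.2] T [ 0.04 -0.   -0.03] op 1.001 q [-1.05 -0.08  1.88  0.    1.34 -0.57]
shift [0.033, -0.3586, -0.0006] turn [0.02, -0.03, -13.89]
```

{"method": "step_arm", "body": {"plan": [[[0.033, -0.359, 0], [0, 0, -13.9]], [[0.033, -0.359, 0], [0, 0, -13.9]], [[0.033, -0.359, 0], [0, 0, -13.9]], [[0.033, -0.359, 0], [0, 0, -13.9]], [[0.033, -0.359, 0], [0, 0, -13.9]]]}}

```text
time_s: 1.9
eef_pos: [0.4616, -0.1221, 0.2398]
eef_rot: [0.0, 0.993, -0.122, 0.001]
wrist_force: [1.0, -1.4, -0.2]
opening: 1.001
```

```bash
python3 -c "
from h import *
st(); tgt([.52,-.029,.24],-13.7)"
```

```text
t 1.9 p [ 0.4616 -0.1221  0.2398] xang -14.0 z [ 0.001 -0.001 -1.   ] F [ 1.  -1.4 -0.2] T [-0.01 -0.02  0.  ] op 1.001 q [-0.51 -0.04  1.84 -0.    1.34 -0.26]
shift [0.0341, -0.1044, -0.0002] turn [0.02, -0.07, -0.3]
```

{"method": "step_arm", "body": {"plan": [[[0.017, -0.051, 0], [0, 0, 0]], [[0.034, -0.104, 0], [0, 0, 0]], [[0.034, -0.104, 0], [0, 0, 0]], [[0.034, -0.104, 0], [0, 0, 0]]]}}

```text
time_s: 2.3
eef_pos: [0.5192, -0.0298, 0.2391]
eef_rot: [0.0, 0.993, -0.12, -0.0]
wrist_force: [-0.1, -0.9, -0.4]
opening: 0.998
```

```bash
python3 -c "
from h import *
st()
c=viewer.get_calibration('wrist'); im=viewer.camera('wrist'); cv2.imwrite('pics/w1.png',im[:,:,::-1])
np.save('w1.npy',c,allow_pickle=True)
im=viewer.camera('scene'); cv2.imwrite('pics/s1.png',im[:,:,::-1])
p=[.5589,.131,-1.8107]
print(proj([pol(p,0,0,.098),pol(p,.165,0,.112),pol(p,.088,np.pi/3,.094)],c))
"
```

```text
t 2.3 p [ 0.5192 -0.0298  0.2391] xang -13.8 z [-0. -0. -1.] F [-0.1 -0.9 -0.4] T [ 0.01  0.01 -0.  ] op 0.998 q [-0.29  0.06  1.74 -0.    1.34 -0.04]
[[282.58212301  -6.53121902]
 [282.69076717 199.67883275]
 [373.8666385   55.04063936]]
```

View pics/w1.png

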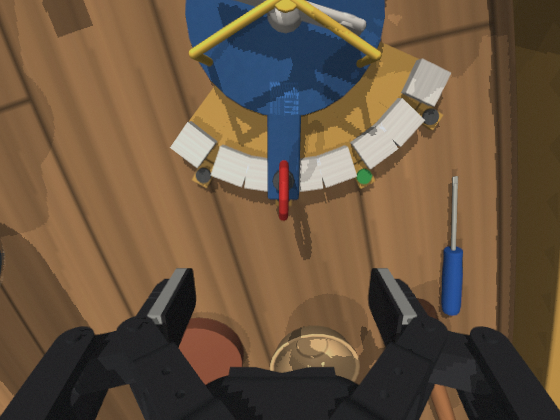

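Run:
```python
import cv2
a=cv2.imread("pics/w1.png")[0:230,165:465]
cv2.imwrite("pics/zw1.png",cv2.resize(a,None,fx=2.6,fy=2.6,interpolation=cv2.INTER_CUBIC))
```

```text
(no output)
```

View pics/zw1.png

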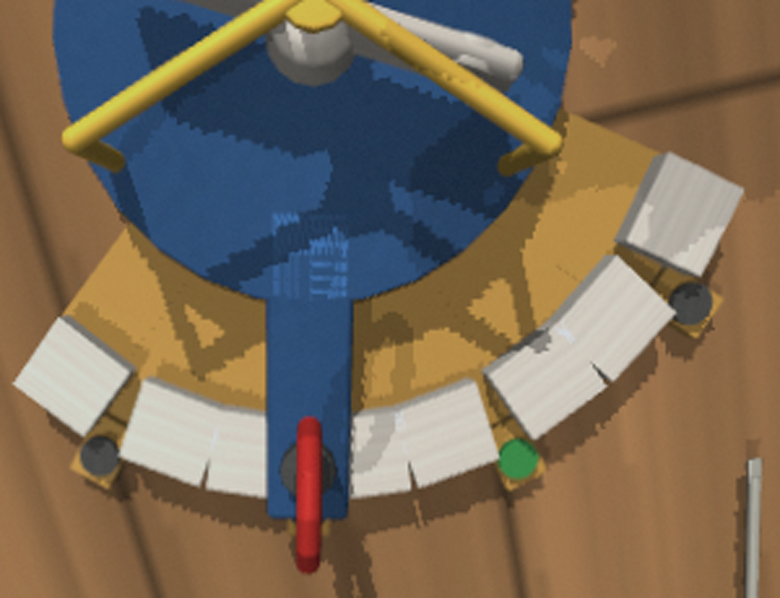

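```bash
cat > fit2.py <<'E'
from h import *
from scipy.optimize import least_squares
D=np.deg2rad
c=np.load('w1.npy',allow_pickle=True).item()
px=np.array([(553,140),(73,138),(99,455),(518,459),(690,303),(309,563),(309,426)])/2.6+[165,0]-.3
def model(p):
    return np.array([pol(p,.089,D(60),.096),pol(p,.089,D(300),.096),pol(p,.192,D(-30),p[3]),pol(p,.192,D(30),p[3]),pol(p,.192,D(60),p[3]),pol(p,.165+.0235,0,.091),pol(p,.165-.0255,0,.082)])
f=lambda p:(proj(model(p),c)-px).ravel()
r=least_squares(f,[.559,.131,-1.81,.026]);p=r.x
print(p,np.rad2deg(p[2]),f(p).round(1).tolist())
print("ring",pol(p,.165,0,.112))
E
python3 fit2.py; python3 -c "
from h import *
st()"
```

```text
[ 0.5615171   0.13154926 -1.8189221   0.01569414] -104.21655961294505 [0.6, 1.2, -0.9, 0.4, -0.2, -0.0, -0.1, -0.5, 0.3, -0.2, -0.1, -1.3, 0.3, 0.0]
ring [ 0.52099516 -0.02839752  0.112     ]
t 2.4 p [ 0.5184 -0.0319  0.2391] xang -14.0 z [-0.001 -0.    -1.   ] F [-0.2 -0.3 -0.2] T [-0.04 -0.03 -0.02] op 0.996 q [-0.29  0.06  1.74 -0.    1.34 -0.05]
```

{"method": "step_arm", "body": {"plan": [[[0.001, -0.002, 0.03], [0, 0, 0]], [[0.001, -0.002, 0.07], [0, 0, 0]], [[0.001, -0.002, 0.11], [0, 0, 0]], [[0.001, -0.002, 0.142], [0, 0, 0]], [[0.001, -0.002, 0.142], [0, 0, 0]]], "fingers": 40}}

```text
time_s: 2.9
eef_pos: [0.516, -0.0305, 0.093]
eef_rot: [-0.001, 0.992, -0.123, -0.005]
wrist_force: [-0.7, 0.3, -0.1]
opening: 0.4
```

```bash
python3 -c "
from h import *
st()
im=viewer.camera('wrist'); cv2.imwrite('pics/w2.png',im[:,:,::-1])
a=viewer.camera('scene')[150:280,200:380]; b=viewer.camera('side')[150:280,200:380]
cv2.imwrite('pics/s2.png',cv2.resize(np.hstack([a,b]),None,fx=2.2,fy=3,interpolation=2)[:,:,::-1])
st()
"
```

```text
t 2.9 p [ 0.516  -0.0305  0.093 ] xang -14.17 z [-0.009  0.002 -1.   ] F [-0.7  0.3 -0.1] T [-0.    0.06 -0.  ] op 0.4 q [-0.29  0.24  1.86 -0.    1.05 -0.04]
t 3.05 p [ 0.5212 -0.031   0.099 ] xang -14.1 z [ 0.002 -0.001 -1.   ] F [ 0.4 -0.4  0.4] T [-0.01 -0.01  0.03] op 0.399 q [-0.29  0.24  1.85 -0.    1.05 -0.04]
```

View pics/w2.png

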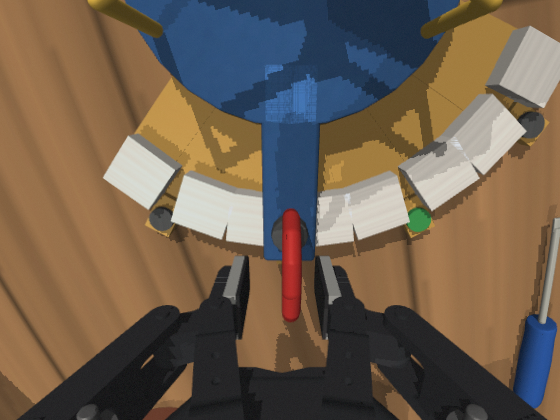

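View pics/s2.png

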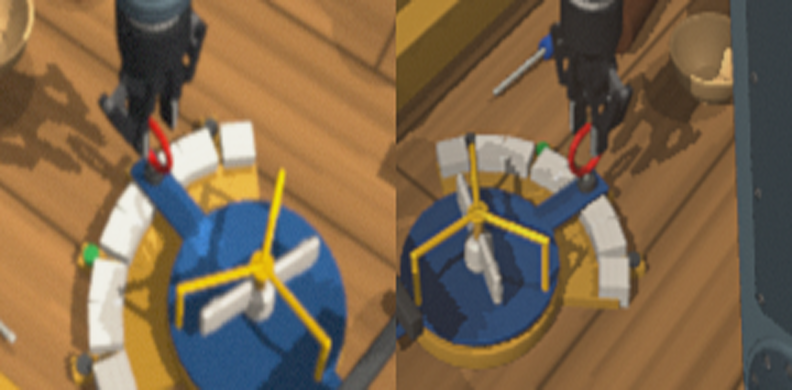

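```bash
python3 -c "
from h import *
st()
im=viewer.camera('wrist'); cv2.imwrite('pics/w3.png',im[150:350,180:400,::-1])
st()
"
```

```text
t 3.05 p [ 0.5212 -0.031   0.099 ] xang -14.1 z [ 0.002 -0.001 -1.   ] F [ 0.4 -0.4  0.4] T [-0.01 -0.01  0.03] op 0.399 q [-0.29  0.24  1.85 -0.    1.05 -0.04]
t 3.1 p [ 0.5218 -0.0308  0.0996] xang -14.08 z [ 0.003 -0.001 -1.   ] F [ 1.  -0.7  1.2] T [-0.    0.04 -0.04] op 0.397 q [-0.29  0.24  1.85 -0.    1.05 -0.04]
```

View pics/w3.png

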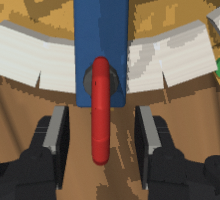

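{"method": "step_arm", "body": {"plan": [[[0, 0, 0.003], [0, 0, 0]], [[0, 0, 0.003], [0, 0, 0]], [[0, 0, 0.003], [0, 0, 0]], [[0, 0, 0.003], [0, 0, 0]], [[0, 0, 0.003], [0, 0, 0]]], "fingers": 0}}

```text
time_s: 3.6
eef_pos: [0.5213, -0.03, 0.0957]
eef_rot: [0.0, 0.993, -0.122, 0.001]
wrist_force: [-2.0, -0.8, 7.5]
opening: 0.081
```

```bash
python3 -c "
from h import *
st()"
```

```text
t 3.6 p [ 0.5213 -0.03    0.0957] xang -13.98 z [ 0.002 -0.001 -1.   ] F [-2.  -0.8  7.5] T [-0.19  0.18  0.01] op 0.081 q [-0.28  0.24  1.85 -0.    1.04 -0.04]
```

{"method": "step_arm", "body": {"plan": [[[0, 0, -0.006], [0, 0, 0]], [[0, 0, -0.012], [0, 0, 0]], [[0, 0, -0.0165], [0, 0, 0]], [[0, 0, -0.0165], [0, 0, 0]], [[0, 0, -0.0165], [0, 0, 0]]]}}

```text
time_s: 4.1
eef_pos: [0.5197, -0.0295, 0.1102]
eef_rot: [-0.0, 0.993, -0.122, -0.001]
wrist_force: [1.2, -2.2, -10.3]
opening: 0.081
```

```bash
python3 -c "
from h import *
st()
im=viewer.camera('wrist'); cv2.imwrite('pics/w4.png',im[:,:,::-1])
a=viewer.camera('scene')[150:280,200:380]; b=viewer.camera('side')[150:280,200:380]
cv2.imwrite('pics/s4.png',cv2.resize(np.hstack([a,b]),None,fx=2.2,fy=3,interpolation=2)[:,:,::-1])
st()
"
```

```text
t 4.1 p [ 0.5197 -0.0295  0.1102] xang -14.0 z [-0.001  0.    -1.   ] F [  1.2  -2.2 -10.3] T [-0.38 -0.17 -0.1 ] op 0.081 q [-0.28  0.22  1.85 -0.    1.08 -0.04]
t 4.25 p [ 0.5197 -0.0295  0.1102] xang -14.0 z [-0.001  0.    -1.   ] F [ -0.1  -3.2 -11.2] T [-0.42 -0.09 -0.14] op 0.083 q [-0.28  0.22  1.85 -0.    1.08 -0.04]
```

View pics/w4.png

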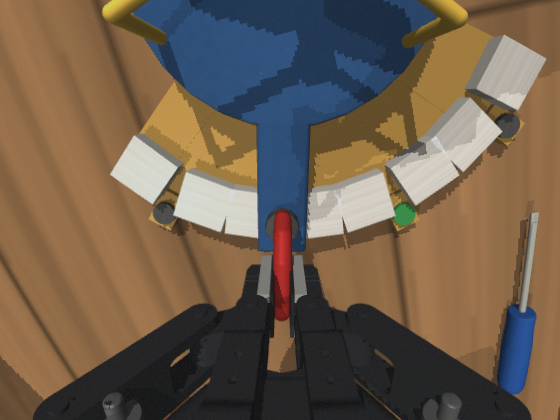

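View pics/s4.png

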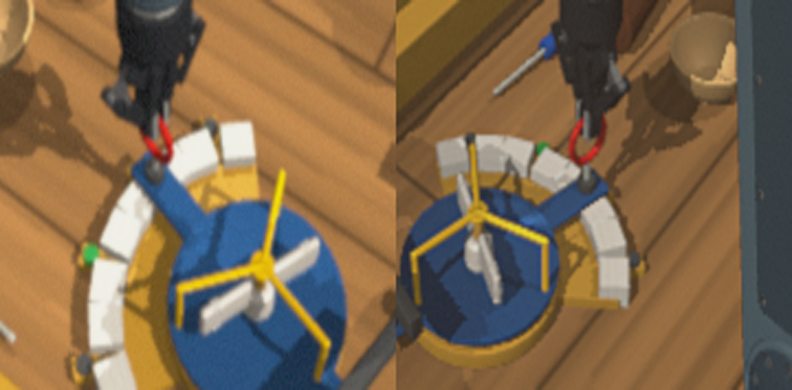

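{"method": "step_arm", "body": {"plan": [[[0.0087, -0.0002, 0], [0, 0, -3]], [[0.0173, -0.0009, 0], [0, 0, -6]], [[0.0259, -0.002, 0], [0, 0, -9]], [[0.0344, -0.0036, 0], [0, 0, -12]], [[0.0428, -0.0056, 0], [0, 0, -15]]]}}

```text
time_s: 4.75
eef_pos: [0.5627, -0.0348, 0.11]
eef_rot: [0.0, 1.0, 0.01, -0.001]
wrist_force: [-1.2, -3.9, -9.7]
opening: 0.079
```

```bash
python3 -c "
from h import *
st()"
```

```text
t 4.75 p [ 0.5627 -0.0348  0.11  ] xang 1.11 z [-0.002 -0.    -1.   ] F [-1.2 -3.9 -9.7] T [-0.62  0.12 -0.16] op 0.079 q [-0.27  0.31  1.74 -0.    1.1  -0.29]
```

{"method": "step_arm", "body": {"plan": [[[0.0087, -0.0002, 0], [0, 0, -3]], [[0.0173, -0.0009, 0], [0, 0, -6]], [[0.0259, -0.002, 0], [0, 0, -9]], [[0.0344, -0.0036, 0], [0, 0, -12]], [[0.0428, -0.0056, 0], [0, 0, -15]]]}}

```text
time_s: 5.25
eef_pos: [0.6058, -0.0288, 0.11]
eef_rot: [0.0, 0.99, 0.14, -0.001]
wrist_force: [1.2, -4.5, -10.4]
opening: 0.081
```

{"method": "step_arm", "body": {"plan": [[[0, 0, 0], [0, 0, 0]], [[0, 0, 0], [0, 0, 0]]]}}

```text
time_s: 5.45
eef_pos: [0.6062, -0.0287, 0.1104]
eef_rot: [0.0, 0.99, 0.139, 0.0]
wrist_force: [4.0, -5.4, -10.0]
opening: 0.082
```

```bash
python3 -c "
from h import *
st()
c=viewer.get_calibration('wrist');im=viewer.camera('wrist'); cv2.imwrite('pics/w5.png',im[:,:,::-1])
np.save('w5.npy',c,allow_pickle=True)
a=viewer.camera('scene')[150:280,200:380]; b=viewer.camera('side')[150:280,200:380]
cv2.imwrite('pics/s5.png',cv2.resize(np.hstack([a,b]),None,fx=2.2,fy=3,interpolation=2)[:,:,::-1])
"
```

```text
t 5.45 p [ 0.6062 -0.0287  0.1104] xang 15.96 z [ 0.    -0.001 -1.   ] F [  4.   -5.4 -10. ] T [-0.8  -0.49 -0.05] op 0.082 q [-0.24  0.39  1.62 -0.    1.13 -0.52]
```

View pics/w5.png

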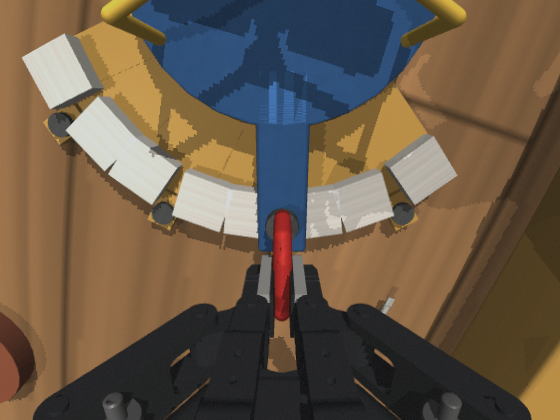

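View pics/s5.png

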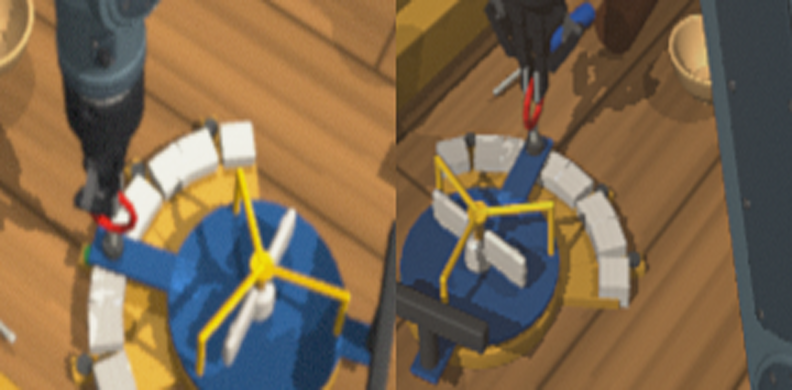

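{"method": "step_arm", "body": {"plan": [[[0, 0, 0.004], [0, 0, 0]], [[0, 0, 0.008], [0, 0, 0]], [[0, 0, 0.012], [0, 0, 0]], [[0, 0, 0.014], [0, 0, 0]], [[0, 0, 0.014], [0, 0, 0]]]}}

```text
time_s: 6.1
eef_pos: [0.6062, -0.0287, 0.0969]
eef_rot: [0.0, 0.99, 0.139, 0.0]
wrist_force: [1.6, -5.3, -5.5]
opening: 0.081
```

```bash
python3 -c "
from h import *
st()"
```

```text
t 6.1 p [ 0.6062 -0.0287  0.0969] xang 15.96 z [ 0.001 -0.001 -1.   ] F [ 1.6 -5.3 -5.5] T [-0.77 -0.11 -0.09] op 0.081 q [-0.24  0.41  1.63 -0.    1.1  -0.52]
```

{"method": "step_arm", "body": {"plan": [[[0, 0, 0], [0, 0, 0]], [[0, 0, 0], [0, 0, 0]], [[0, 0, 0], [0, 0, 0]], [[0, 0, 0], [0, 0, 0]]], "fingers": 40}}

```text
time_s: 6.5
eef_pos: [0.6062, -0.0278, 0.0973]
eef_rot: [-0.0, 0.99, 0.139, 0.0]
wrist_force: [-0.6, 0.2, -0.4]
opening: 0.396
```

{"method": "step_arm", "body": {"plan": [[[0, 0, -0.03], [0, 0, 0]], [[0, 0, -0.07], [0, 0, 0]], [[0, 0, -0.11], [0, 0, 0]], [[0, 0, -0.143], [0, 0, 0]], [[0, 0, -0.143], [0, 0, 0]]]}}

```text
time_s: 7.0
eef_pos: [0.609, -0.0286, 0.2465]
eef_rot: [0.002, 0.99, 0.139, 0.005]
wrist_force: [0.3, -0.2, 1.3]
opening: 0.397
```

```bash
python3 -c "
from h import *
st()
viewer.camera('side')
c=viewer.get_calibration('wrist');im=viewer.camera('wrist'); cv2.imwrite('pics/w6.png',im[:,:,::-1])
st()
np.save('w6.npy',c,allow_pickle=True)
a=viewer.camera('scene');cv2.imwrite('pics/s6.png',cv2.resize(a[180:310,220:400],None,fx=4.4,fy=4.4,interpolation=2)[:,:,::-1])
b=viewer.camera('side'); cv2.imwrite('pics/d6.png',cv2.resize(b[180:280,165:320],None,fx=5,fy=5,interpolation=2)[:,:,::-1])
"
```

```text
t 7.0 p [ 0.609  -0.0286  0.2465] xang 16.02 z [ 0.011 -0.002 -1.   ] F [ 0.3 -0.2  1.3] T [-0.03  0.03 -0.01] op 0.397 q [-0.24  0.24  1.52  0.    1.37 -0.52]
t 7.1 p [ 0.6064 -0.0281  0.2409] xang 16.01 z [ 0.002 -0.    -1.   ] F [-0.4  0.4 -1. ] T [ 0.03  0.06 -0.03] op 0.4 q [-0.24  0.25  1.52  0.    1.37 -0.52]
```

View pics/w6.png

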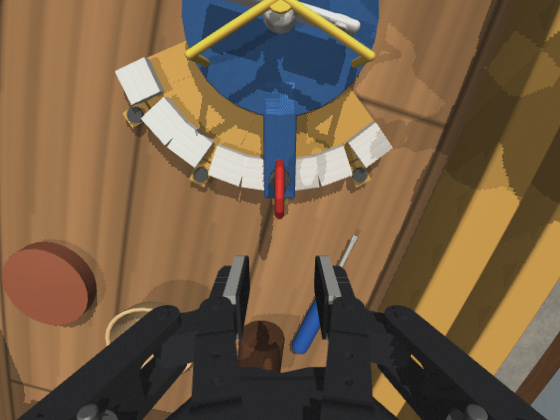

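View pics/s6.png

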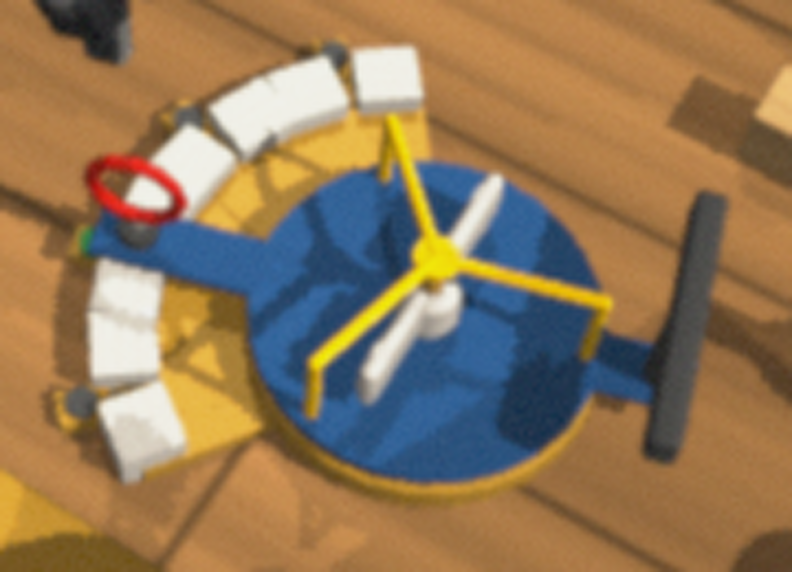

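View pics/d6.png

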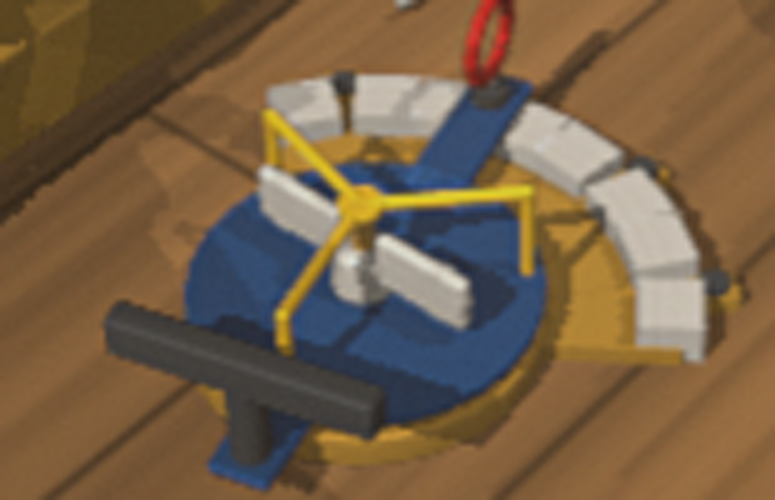

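```bash
cat > fit3.py <<'E'
from h import *
from scipy.optimize import least_squares
D=np.deg2rad
sc=np.array([(437,252),(315,362),(606,302),(392,122),(136,190),(372,385),(495,180)])/4.4+[220,180]
sd=np.array([(363,200),(270,112),(283,318),(530,192),(490,45),(262,168),(466,287)])/5+[165,180]
cs,cd=viewer.get_calibration("scene"),viewer.get_calibration("side")
def model(p):
    L=[pol(p,0,0,.098),pol(p,88e-3,D(60),.094),pol(p,88e-3,D(180),.094),pol(p,88e-3,D(300),.094),pol(p,.165,0,.082)]
    L+= [pol(p,.071,p[3],.080),pol(p,-.071,p[3],.080)]
    return np.array(L)
f=lambda p: np.r_[(proj(model(p),cs)-sc).ravel(),(proj(model(p),cd)-sd).ravel()]
r=least_squares(f,[.56,.131,-1.29,1.3],loss='soft_l1');p=r.x
print(p[:2],np.rad2deg(p[2:]),f(p).round(1).tolist())
E
python3 fit3.py
python3 - <<'E'
import cv2
a=cv2.imread("pics/w6.png")[0:230,105:405]
cv2.imwrite("pics/zw6.png",cv2.resize(a,None,fx=2.6,fy=2.6,interpolation=cv2.INTER_CUBIC))
E
```

```text
[0.5598774  0.13086694] [-74.59907169  76.3993858 ] [0.3, -0.7, 0.1, -1.1, -0.2, -1.0, 0.1, -1.7, 0.1, -1.4, -0.4, -3.0, 0.1, -2.9, -1.8, -0.1, -1.1, 0.6, -1.4, -0.5, -1.7, 0.1, -1.2, -1.4, -1.6, 0.2, -1.0, -0.9]
```

View pics/zw6.png

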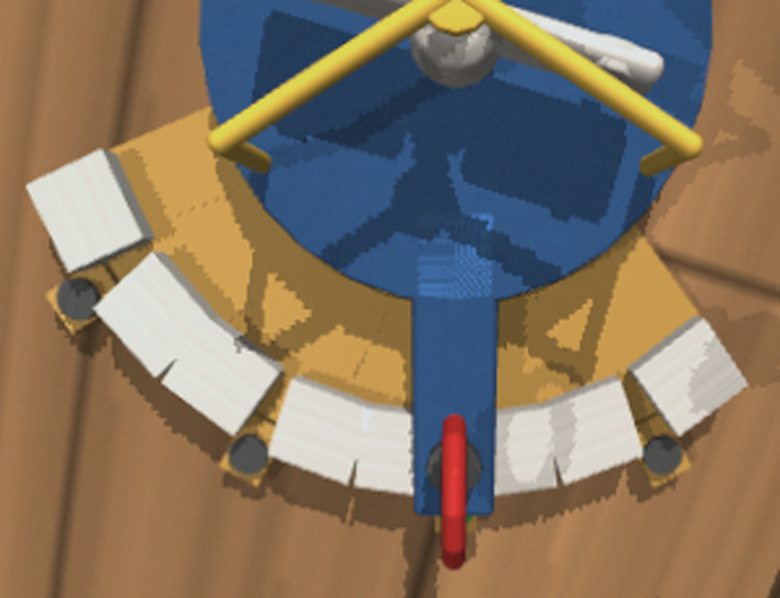

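Run:
```python
from h import *
e,r,o=cur(); c=viewer.get_calibration('wrist')
q=c['orientation']; M=R.from_quat([q[1],q[2],q[3],q[0]]).as_matrix()
T=r.as_matrix()
Mc=T.T@M; oc=T.T@(c['origin']-e); print(oc.round(4))
def xz(pts):
    u=cv2.undistortPoints(np.array(pts,float).reshape(-1,1,2),c['K'],c['dist']).reshape(-1,2)
    for pt,v in zip(pts,u):
        d=Mc@np.array([v[0],-v[1],-1])
        out=[]
        for yy in (-.011,0):
            k=(yy-oc[1])/d[1]; P=oc+k*d; out.append((round(P[0]*1e3),round(8-P[2]*1e3)))
        print(pt,"x, height above tip (y=-11,0):",out)
xz([(268,258),(300,258),(250,270),(248,320),(205,305),(160,330),(100,390),(300,375)])
st()
```

```text
[-0.0007 -0.0848 -0.1354]
(268, 258) x, height above tip (y=-11,0): [(-7, 7), (-8, -13)]
(300, 258) x, height above tip (y=-11,0): [(9, 7), (10, -13)]
(250, 270) x, height above tip (y=-11,0): [(-15, 19), (-17, 0)]
(248, 320) x, height above tip (y=-11,0): [(-13, 53), (-14, 40)]
(205, 305) x, height above tip (y=-11,0): [(-30, 45), (-34, 30)]
(160, 330) x, height above tip (y=-11,0): [(-42, 59), (-48, 46)]
(100, 390) x, height above tip (y=-11,0): [(-50, 83), (-58, 74)]
(300, 375) x, height above tip (y=-11,0): [(5, 77), (5, 67)]
t 7.2 p [ 0.6051 -0.0278  0.2384] xang 16.0 z [-0.002  0.001 -1.   ] F [-0.5 -0.2 -0.3] T [ 0.02 -0.04 -0.06] op 0.401 q [-0.24  0.25  1.53  0.    1.37 -0.52]
```

Run:
```python
import cv2
a=cv2.imread("pics/w4.png")[220:420,80:480]
cv2.imwrite("pics/zw4.png",cv2.resize(a,None,fx=2,fy=2,interpolation=cv2.INTER_CUBIC))
```

View pics/zw4.png

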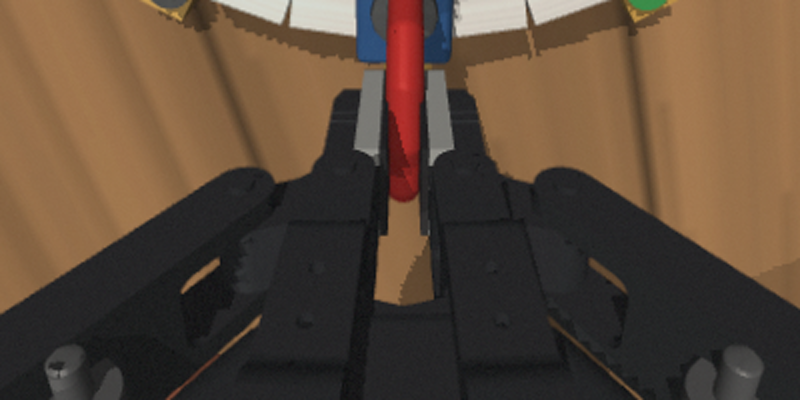

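```bash
cat >> h.py <<'E'
S=(.5605,.1312)
def pp(ang,r=.058): a=np.deg2rad(ang); return [S[0]+r*np.cos(a),S[1]+r*np.sin(a)]
E
python3 -c "
from h import *
print(pp(204)); tgt(pp(204)+[.239],24)"
```

```text
[np.float64(0.5075143634567292), np.float64(0.1076092747016036)]
shift [-0.0564, -0.1571, -0.0003] turn [-0.08, 0.11, -8.0]
```

{"method": "step_arm", "body": {"plan": [[[-0.014, -0.039, 0], [0, 0, -2]], [[-0.028, -0.078, 0], [0, 0, -4]], [[-0.042, -0.117, 0], [0, 0, -6]], [[-0.0564, -0.1571, 0], [0, 0, -8]], [[-0.0564, -0.1571, 0], [0, 0, -8]]], "fingers": 0}}

```text
time_s: 7.7
eef_pos: [0.5046, 0.1109, 0.2378]
eef_rot: [-0.001, 0.978, 0.21, -0.002]
wrist_force: [0.2, -1.2, 0.2]
opening: 0.001
```

{"method": "step_arm", "body": {"plan": [[[0, 0, 0.03], [0, 0, 0]], [[0, 0, 0.06], [0, 0, 0]], [[0, 0, 0.09], [0, 0, 0]], [[0, 0, 0.09], [0, 0, 0]], [[0, 0, 0.09], [0, 0, 0]]]}}

```text
time_s: 8.2
eef_pos: [0.5079, 0.107, 0.149]
eef_rot: [-0.0, 0.978, 0.208, -0.001]
wrist_force: [-0.0, 0.4, 0.6]
opening: 0.002
```

```bash
python3 -c "
from h import *
st()
c=viewer.get_calibration('wrist');im=viewer.camera('wrist'); cv2.imwrite('pics/w7.png',im[:,:,::-1])
a=viewer.camera('scene');cv2.imwrite('pics/s7.png',cv2.resize(a[180:310,220:400],None,fx=4.4,fy=4.4,interpolation=2)[:,:,::-1])
b=viewer.camera('side'); cv2.imwrite('pics/d7.png',cv2.resize(b[180:280,165:320],None,fx=5,fy=5,interpolation=2)[:,:,::-1])
st()
tgt(pp(204)+[.149],24)"
```

```text
t 8.2 p [0.5079 0.107  0.149 ] xang 23.97 z [-0.003  0.    -1.   ] F [-0.   0.4  0.6] T [-0.05 -0.01  0.  ] op 0.002 q [-0.02  0.16  1.83 -0.    1.16 -0.44]
t 8.35 p [0.5097 0.1071 0.1514] xang 23.98 z [ 0.003 -0.    -1.   ] F [0.2 0.3 0.7] T [ 0.04 -0.04  0.02] op -0.002 q [-0.02  0.16  1.82  0.    1.16 -0.44]
shift [-0.0018, -0.0013, 0.0024] turn [0.06, -0.14, -0.02]
```

View pics/w7.png

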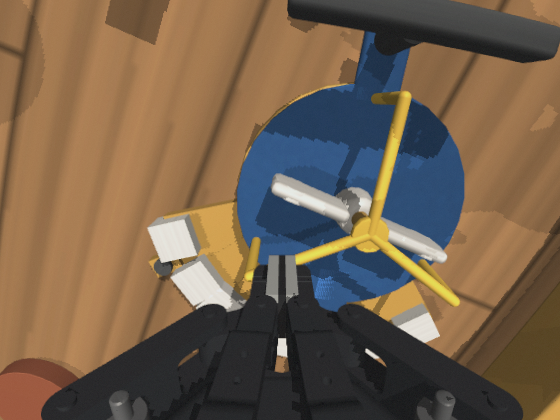

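View pics/s7.png

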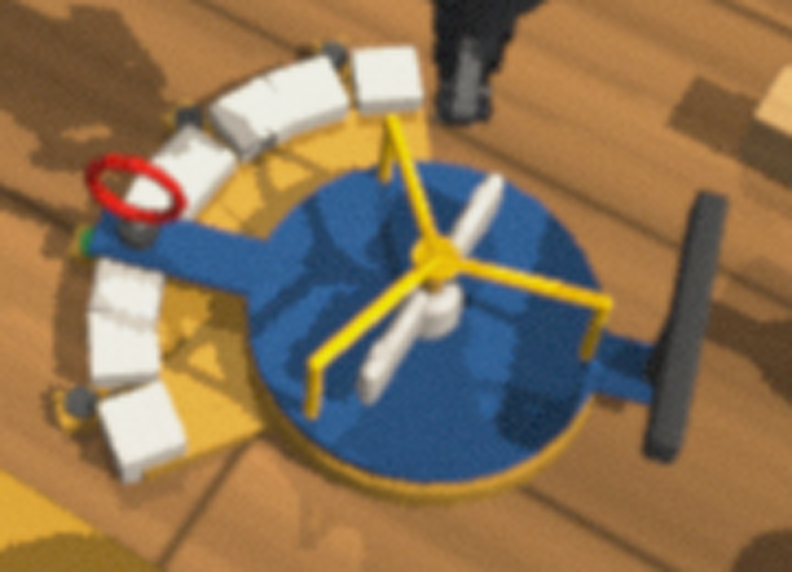

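View pics/d7.png

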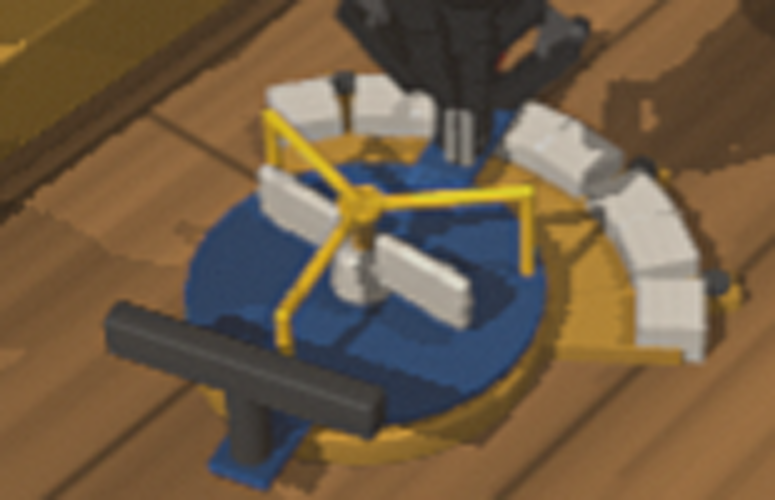

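```bash
cat > ov.py <<'E'
from h import *
import sys
def overlay(c,im,yaw,nut,push,r=.058,out='pics/ov.png'):
    im=im.copy(); s=(S[0],S[1],np.deg2rad(yaw)); D=np.deg2rad
    def line(P,col): cv2.polylines(im,[np.round(proj(np.array(P),c)*1).astype(int).reshape(-1,1,2)],False,col,1)
    for a in (60,180,300): line([pol(s,0,0,.098),pol(s,.088,D(a),.098)],(255,0,255))
    for sg in (1,-1):
        n=nut+yaw; u=np.array([np.cos(D(n)),np.sin(D(n)),0])*sg; v=np.array([-u[1],u[0],0]); o=np.array([S[0],S[1],.081])
        line([o+u*.018+v*.005,o+u*.072+v*.005,o+u*.072-v*.005,o+u*.018-v*.005],(0,255,255))
    for z,col in ((.081,(0,255,0)),(.098,(255,0,0))):
        u=np.array([np.cos(D(push)),np.sin(D(push)),0]); v=np.array([-u[1],u[0],0]); o=np.array([S[0],S[1],z])+u*r
        P=[o+u*.017*a+v*.011*b for a,b in ((1,1),(1,-1),(-1,-1),(-1,1),(1,1))]; line(P,col)
    cv2.imwrite(out,im[:,:,::-1])
if __name__=="__main__":
    c=viewer.get_calibration('wrist'); im=viewer.camera('wrist'); overlay(c,im,-74.2,76.2,204)
    st()
E
python3 ov.py
```

```text
t 8.4 p [0.5096 0.1072 0.1514] xang 23.99 z [ 0.003 -0.    -1.   ] F [0.6 0.1 0.4] T [ 0.03  0.01 -0.02] op 0.001 q [-0.02  0.16  1.82 -0.    1.16 -0.44]
```

View pics/ov.png

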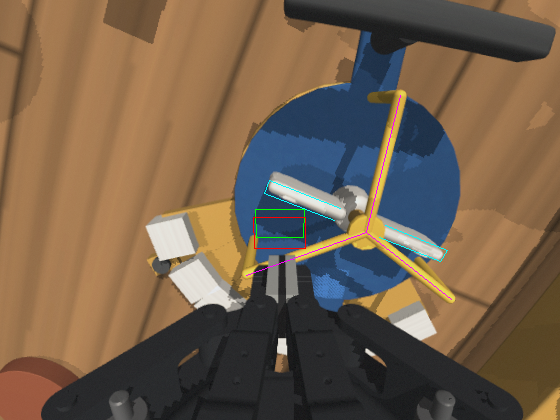

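```bash
cat >> h.py <<'E'
def pw(w,h=.020,l=.060):
    a=np.deg2rad(w); return [S[0]+l*np.cos(a)-h*np.sin(a),S[1]+l*np.sin(a)+h*np.cos(a)]
E
python3 -c "
from h import *
print(pw(182)); tgt(pw(182)+[.110],2);st()"
```

```text
[np.float64(0.5012345403129043), np.float64(0.10911821365746806)]
shift [-0.007, -0.0052, 0.0414] turn [0.04, -0.16, 21.99]
t 8.4 p [0.5096 0.1072 0.1514] xang 23.99 z [ 0.003 -0.    -1.   ] F [0.6 0.1 0.4] T [ 0.03  0.01 -0.02] op 0.001 q [-0.02  0.16  1.82 -0.    1.16 -0.44]
```

{"method": "step_arm", "body": {"plan": [[[-0.002, -0.002, 0], [0, 0, 7.3]], [[-0.005, -0.004, 0], [0, 0, 14.6]], [[-0.007, -0.005, 0], [0, 0, 22]], [[-0.007, -0.005, 0.01], [0, 0, 22]], [[-0.007, -0.005, 0.02], [0, 0, 22]]]}}

```text
time_s: 8.9
eef_pos: [0.5007, 0.109, 0.1301]
eef_rot: [0.0, 1.0, 0.019, 0.001]
wrist_force: [1.0, 0.0, -0.3]
opening: -0.003
```

```bash
python3 -c "
from h import *
viewer.camera('scene');viewer.camera('scene');c=viewer.get_calibration('wrist'); im=viewer.camera('wrist'); st(); tgt(pw(182)+[.077],2)
import ov
ov.overlay(c,im,-74.2,76.2,200,r=.0001,out='pics/ov2.png')
"
```

```text
t 9.05 p [0.4992 0.109  0.1287] xang 2.11 z [-0.002  0.    -1.   ] F [ 0.4 -0.2  0.3] T [ 0.    0.03 -0.04] op 0.001 q [-0.02  0.17  1.86 -0.    1.11 -0.05]
shift [0.0021, 0.0, 0.0517] turn [-0.01, 0.12, 0.11]
```

View pics/ov2.png

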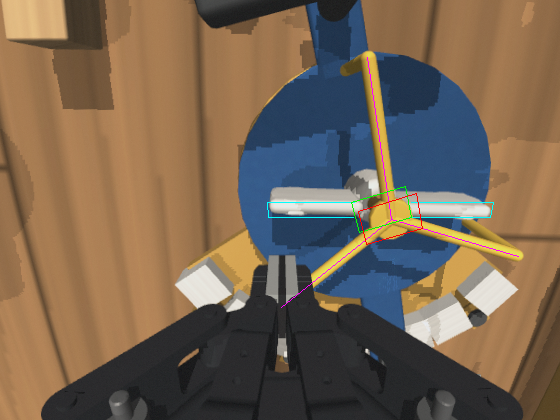

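```bash
python3 -c "
from h import *
im=viewer.camera('wrist'); cv2.imwrite('pics/z8.png',cv2.resize(im[150:290,230:530],None,fx=2.6,fy=2.6,interpolation=2)[:,:,::-1])
c=viewer.get_calibration('wrist')
for z in (.047,.081): print(z,proj([[S[0]+l*np.cos(.035),S[1]+l*np.sin(.035)+o,z] for l in (-.072,.072) for o in(-.005,.005)],c).round(0).tolist())
"
```

```text
0.047 [[268.0, 200.0], [268.0, 187.0], [459.0, 200.0], [462.0, 187.0]]
0.081 [[266.0, 216.0], [266.0, 201.0], [487.0, 216.0], [491.0, 201.0]]
```

View pics/z8.png

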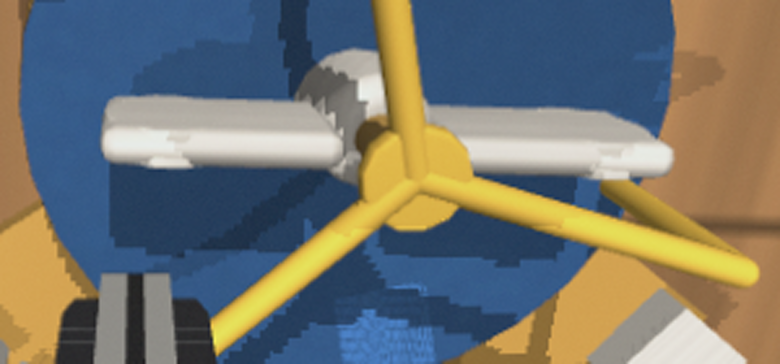

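{"method": "step_arm", "body": {"plan": [[[0.001, 0, 0.015], [0, 0, 0]], [[0.001, 0, 0.03], [0, 0, 0]], [[0.001, 0, 0.043], [0, 0, 0]], [[0.001, 0, 0.051], [0, 0, 0]], [[0.001, 0, 0.051], [0, 0, 0]]]}}

```text
time_s: 9.6
eef_pos: [0.5001, 0.1091, 0.0776]
eef_rot: [-0.0, 1.0, 0.018, -0.001]
wrist_force: [-0.9, 0.5, 0.9]
opening: -0.0
```

```bash
cat > look.py <<'E'
from h import *
import sys
n=sys.argv[1]; st()
viewer.camera('side')
a=viewer.camera('wrist')[120:400,180:540]; b=viewer.camera('scene')[180:310,220:400]
cv2.imwrite(f'pics/L{n}.png',np.hstack([cv2.resize(a,(400,311)),cv2.resize(b,(400,311),interpolation=2)])[:,:,::-1])
b=viewer.camera('side')[180:280,165:320]; cv2.imwrite(f'pics/M{n}.png',cv2.resize(b,(620,400),interpolation=2)[:,:,::-1])
st()
E
python3 look.py 9
```

```text
t 9.6 p [0.5001 0.1091 0.0776] xang 2.02 z [-0.002  0.    -1.   ] F [-0.9  0.5  0.9] T [0.   0.05 0.02] op -0.0 q [-0.02  0.26  1.88 -0.    1.01 -0.05]
t 9.8 p [0.5016 0.1091 0.0795] xang 2.01 z [ 0.001 -0.    -1.   ] F [-0.1  0.6 -0.4] T [ 0.   -0.01  0.05] op 0.002 q [-0.02  0.25  1.88  0.    1.01 -0.05]
```

View pics/L9.png

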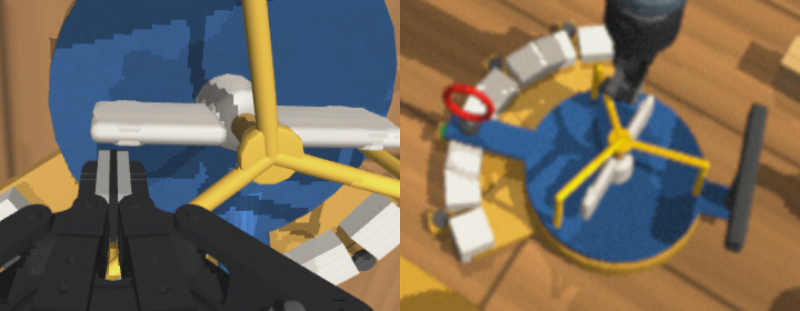

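View pics/M9.png

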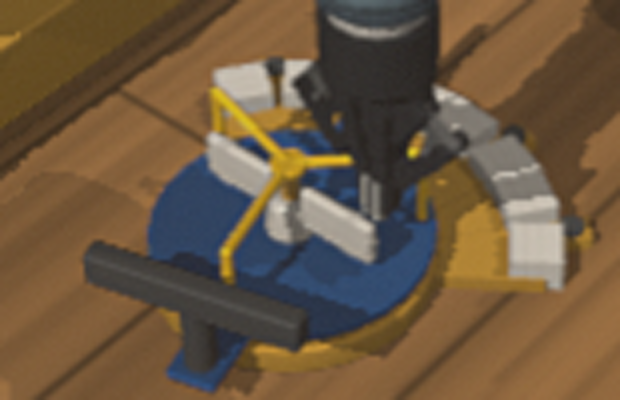

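{"method": "step_arm", "body": {"plan": [[[0, -0.0035, 0.002], [0, 0, 0]], [[-0.0012, -0.0088, 0.002], [0, 0, 5]], [[-0.002, -0.0142, 0.002], [0, 0, 10]], [[-0.0023, -0.0196, 0.002], [0, 0, 15]], [[-0.002, -0.025, 0.002], [0, 0, 20]]]}}

```text
time_s: 10.3
eef_pos: [0.4986, 0.134, 0.0772]
eef_rot: [0.0, 0.987, -0.158, 0.001]
wrist_force: [0.6, -1.4, -1.2]
opening: -0.001
```

```bash
python3 look.py 10; python3 -c "
from h import *
print(pw(162,.0165)); tgt(pw(162,.0165)+[.077],-18)"
```

```text
t 10.3 p [0.4986 0.134  0.0772] xang -18.2 z [ 0.001 -0.001 -1.   ] F [ 0.6 -1.4 -1.2] T [-0.4  -0.08  0.01] op -0.001 q [ 0.03  0.26  1.87 -0.    1.    0.35]
t 10.5 p [0.4982 0.1342 0.077 ] xang -17.85 z [ 0.  0. -1.] F [-0.4 -0.1 -0.1] T [ 0.01 -0.04  0.02] op -0.003 q [0.03 0.26 1.87 0.   1.   0.34]
[np.float64(0.4983378286151042), np.float64(0.13404858714362683)]
shift [0.0002, 0.0001, -0.0] turn [-0.01, -0.01, 0.15]
```

View pics/L10.png

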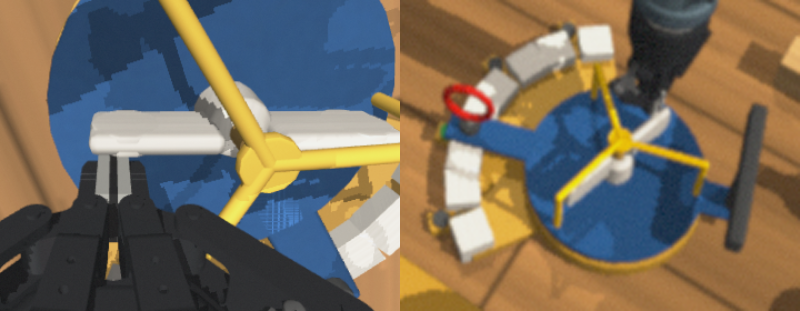

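View pics/M10.png

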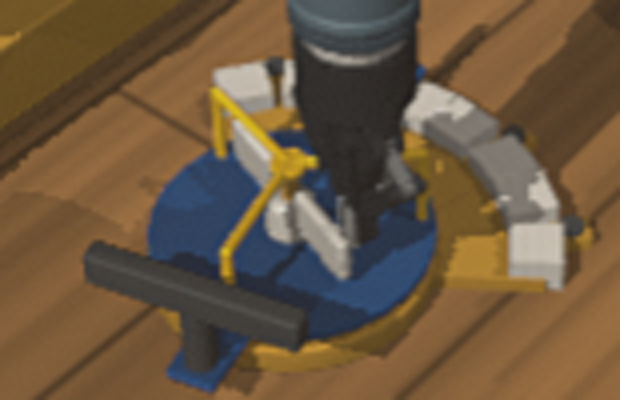

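{"method": "step_arm", "body": {"plan": [[[-0.0012, -0.0053, 0], [0, 0, 5]], [[-0.002, -0.0107, 0], [0, 0, 10]], [[-0.0022, -0.0161, 0], [0, 0, 15]], [[-0.002, -0.0215, 0], [0, 0, 20]], [[-0.0014, -0.0269, 0], [0, 0, 25]]]}}

```text
time_s: 11.0
eef_pos: [0.5049, 0.1598, 0.0769]
eef_rot: [0.0, 0.93, -0.367, -0.0]
wrist_force: [-0.6, -1.4, 1.8]
opening: 0.005
```

```bash
python3 look.py 11; python3 -c "
from h import *
tgt(pw(137,.0165)+[.077],-43)"
```

```text
t 11.0 p [0.5049 0.1598 0.0769] xang -43.09 z [-0.001 -0.    -1.   ] F [-0.6 -1.4  1.8] T [-0.35  0.13 -0.02] op 0.005 q [ 0.08  0.29  1.84 -0.    1.01  0.83]
t 11.2 p [0.505  0.16   0.0768] xang -42.81 z [ 0.  0. -1.] F [ 0.7 -0.7 -0. ] T [0.   0.   0.03] op -0.001 q [0.08 0.29 1.84 0.   1.01 0.83]
shift [0.0002, -0.0003, -0.0002] turn [-0.01, 0.01, 0.19]
```

View pics/L11.png

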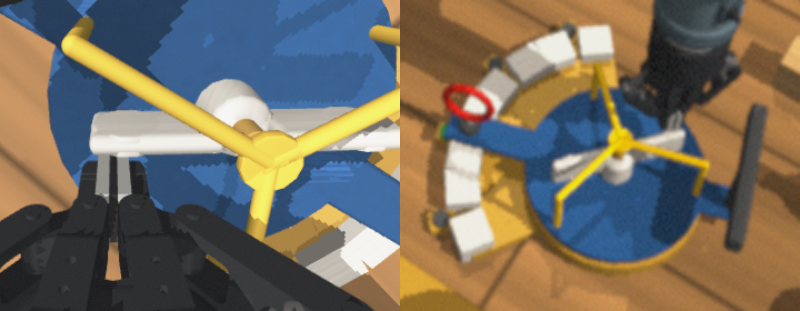

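{"method": "step_arm", "body": {"plan": [[[-0.0012, -0.0053, 0], [0, 0, 5]], [[-0.002, -0.0107, 0], [0, 0, 10]], [[-0.0022, -0.0161, 0], [0, 0, 15]], [[-0.002, -0.0215, 0], [0, 0, 20]], [[-0.0016, -0.0247, 0], [0, 0, 23]]]}}

```text
time_s: 11.7
eef_pos: [0.5202, 0.1792, 0.0766]
eef_rot: [0.0, 0.839, -0.545, -0.001]
wrist_force: [-2.2, -0.1, 1.2]
opening: -0.001
```

```bash
python3 look.py 12; python3 -c "
from h import *
tgt(pw(114,.0165)+[.077],-66)"
```

```text
t 11.7 p [0.5202 0.1792 0.0766] xang -66.02 z [-0.002  0.    -1.   ] F [-2.2 -0.1  1.2] T [-0.05  0.3   0.01] op -0.001 q [0.12 0.33 1.79 0.   1.03 1.27]
t 11.9 p [0.5207 0.179  0.0767] xang -65.84 z [-0.  0. -1.] F [ 0.2 -0.3  1. ] T [0.05 0.04 0.02] op -0.001 q [0.12 0.33 1.79 0.   1.02 1.26]
shift [-0.0002, -0.0004, -0.0003] turn [-0.0, 0.0, 0.16]
```

View pics/L12.png

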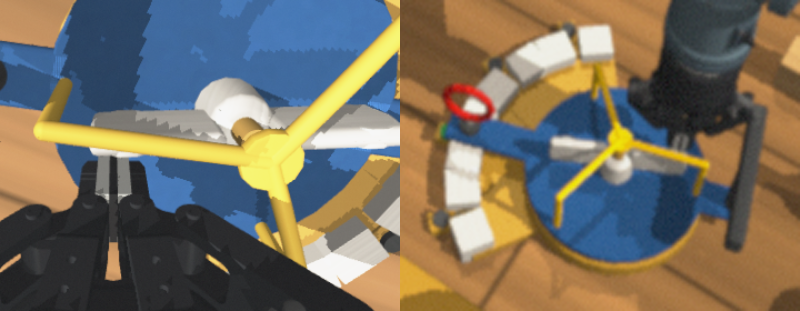

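View pics/M12.png

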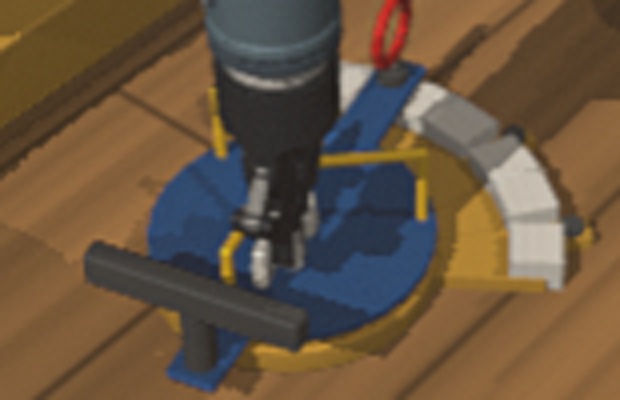

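{"method": "step_arm", "body": {"plan": [[[0, 0.003, 0], [0, 0, 0]], [[0, 0.003, -0.02], [0, 0, 0]], [[0, 0.003, -0.045], [0, 0, 0]], [[0, 0.003, -0.065], [0, 0, 0]], [[0, 0.003, -0.065], [0, 0, 0]]]}}

```text
time_s: 12.4
eef_pos: [0.5201, 0.1781, 0.145]
eef_rot: [-0.002, 0.839, -0.544, 0.002]
wrist_force: [0.5, 1.0, -0.6]
opening: 0.003
```

```bash
python3 -c "
from h import *
st(); print(pw(-66)); tgt(pw(-66)+[.142],-66)"
```

```text
t 12.4 p [0.5201 0.1781 0.145 ] xang -65.94 z [ 0.006  0.001 -1.   ] F [ 0.5  1.  -0.6] T [ 0.   -0.07 -0.  ] op 0.003 q [ 0.11  0.23  1.76 -0.    1.15  1.26]
[np.float64(0.6031751077374), np.float64(0.08452200540295995)]
shift [0.1193, -0.0377, 0.0035] turn [-0.34, -0.11, 0.06]
```

{"method": "step_arm", "body": {"plan": [[[0.03, -0.01, 0], [0, 0, 0]], [[0.06, -0.02, 0], [0, 0, 0]], [[0.09, -0.029, 0], [0, 0, 0]], [[0.119, -0.038, 0], [0, 0, 0]], [[0.119, -0.038, 0], [0, 0, 0]]]}}

```text
time_s: 12.9
eef_pos: [0.6028, 0.0815, 0.1409]
eef_rot: [0.0, 0.838, -0.546, 0.001]
wrist_force: [0.3, 0.0, 0.3]
opening: 0.002
```

```bash
python3 -c "
from h import *
import ov
viewer.camera('side');viewer.camera('side')
c=viewer.get_calibration('wrist'); im=viewer.camera('wrist')
st(); tgt(pw(-66)+[.077],-66)
ov.overlay(c,im,-74.2,8.2,-46,r=.0632,out='pics/ov3.png')
cv2.imwrite('pics/w13.png',im[:,:,::-1])
b=viewer.camera('scene')[180:310,220:400];cv2.imwrite('pics/s13.png',cv2.resize(b,None,fx=4.4,fy=4.4,interpolation=2)[:,:,::-1])
"
```

```text
t 13.05 p [0.6001 0.0848 0.1406] xang -66.0 z [-0.002  0.    -1.   ] F [ 0.4 -0.7 -0.2] T [0.01 0.   0.01] op -0.001 q [-0.06  0.35  1.61  0.    1.19  1.1 ]
shift [0.0016, -0.0028, 0.0636] turn [0.1, 0.07, -0.0]
```

View pics/ov3.png

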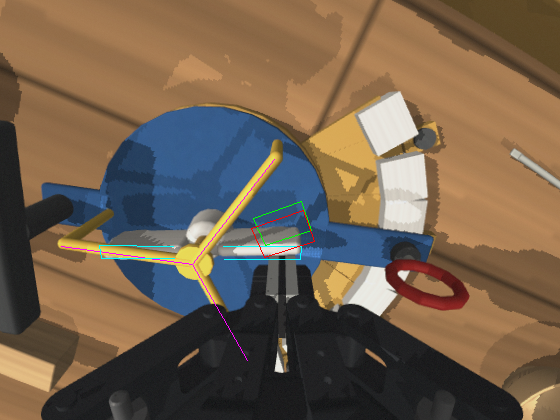

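View pics/s13.png

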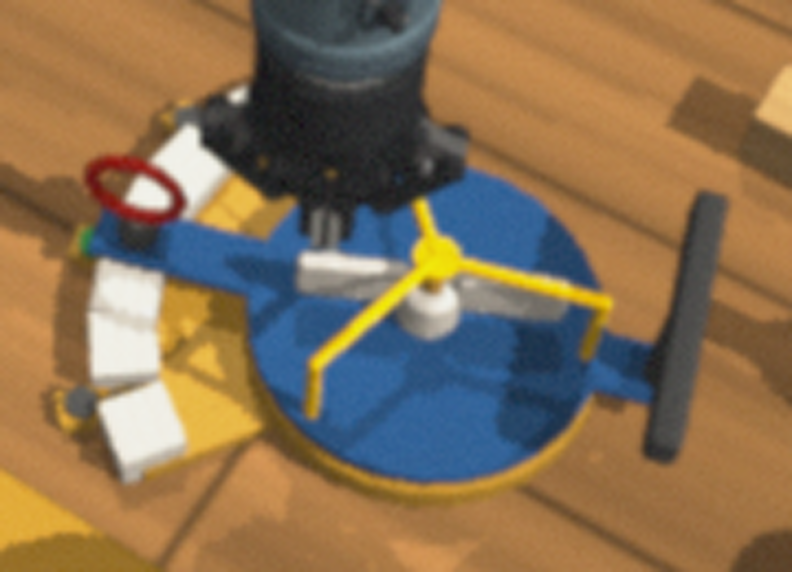

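{"method": "step_arm", "body": {"plan": [[[0.0015, -0.003, 0], [0, 0, 0]], [[0.0015, -0.003, 0.02], [0, 0, 0]], [[0.0015, -0.003, 0.04], [0, 0, 0]], [[0.0015, -0.003, 0.0635], [0, 0, 0]], [[0.0015, -0.003, 0.0635], [0, 0, 0]]]}}

```text
time_s: 13.6
eef_pos: [0.6015, 0.0854, 0.0749]
eef_rot: [0.002, 0.839, -0.544, -0.003]
wrist_force: [-0.6, 0.5, 0.5]
opening: -0.002
```

```bash
python3 look.py 14; python3 -c "
from h import *
tgt(pw(-66)+[.077],-66)"
```

```text
t 13.6 p [0.6015 0.0854 0.0749] xang -65.94 z [-0.007  0.    -1.   ] F [-0.6  0.5  0.5] T [0.01 0.03 0.02] op -0.002 q [-0.05  0.44  1.63  0.    1.07  1.1 ]
t 13.8 p [0.6054 0.0849 0.0798] xang -65.97 z [ 0.002 -0.    -1.   ] F [-0.1  0.5 -0.2] T [-0.02  0.02  0.02] op 0.001 q [-0.05  0.44  1.62  0.    1.07  1.1 ]
shift [-0.0006, 0.0022, 0.0028] turn [-0.11, -0.06, 0.03]
```

View pics/L14.png

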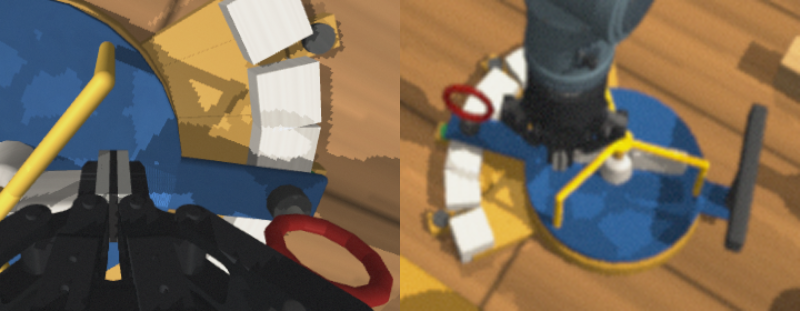

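{"method": "step_arm", "body": {"plan": [[[-0.0005, 0.0057, 0.0028], [0, 0, 0]], [[0.0007, 0.011, 0.0028], [0, 0, 5]], [[0.0015, 0.0164, 0.0028], [0, 0, 10]], [[0.0017, 0.0218, 0.0028], [0, 0, 15]], [[0.0015, 0.0272, 0.0028], [0, 0, 20]]]}}

```text
time_s: 14.3
eef_pos: [0.5811, 0.0722, 0.0768]
eef_rot: [-0.001, 0.73, -0.683, 0.001]
wrist_force: [0.5, 1.9, -0.1]
opening: 0.002
```

```bash
python3 look.py 15; python3 -c "
from h import *
tgt(pw(-86,.0165)+[.077],-86)"
```

```text
t 14.3 p [0.5811 0.0722 0.0768] xang -86.22 z [ 0.003  0.001 -1.   ] F [ 0.5  1.9 -0.1] T [ 0.29 -0.39 -0.  ] op 0.002 q [-0.08  0.4   1.7   0.    1.05  1.43]
t 14.5 p [0.5805 0.072  0.0762] xang -85.88 z [ 0.001 -0.    -1.   ] F [ 0.1  0.1 -0. ] T [ 0.01 -0.01 -0.04] op 0.001 q [-0.08  0.4   1.7  -0.    1.05  1.42]
shift [-0.0005, -0.0007, -0.0008] turn [-0.05, -0.02, 0.12]
```

View pics/L15.png

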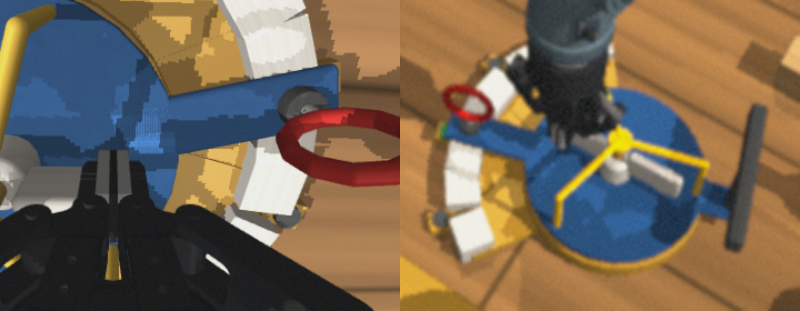

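View pics/M15.png

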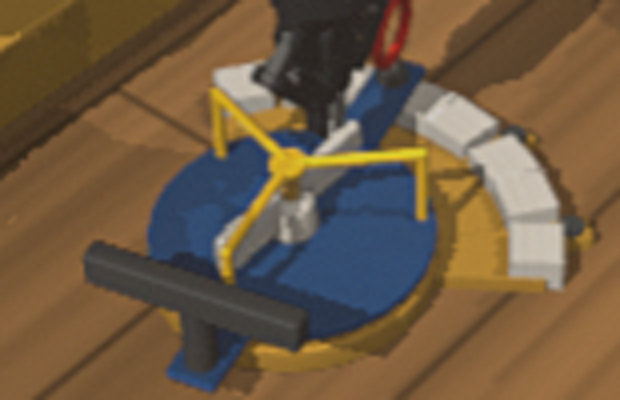

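{"method": "step_arm", "body": {"plan": [[[0.0012, 0.0053, 0], [0, 0, 5]], [[0.002, 0.0107, 0], [0, 0, 10]], [[0.0022, 0.0161, 0], [0, 0, 15]], [[0.002, 0.0215, 0], [0, 0, 20]], [[0.0014, 0.0269, 0], [0, 0, 25]]]}}

```text
time_s: 15.0
eef_pos: [0.5711, 0.0672, 0.0806]
eef_rot: [0.017, -0.565, 0.825, -0.012]
wrist_force: [65.6, -1.6, -41.4]
opening: 0.002
```

```bash
python3 look.py 16; python3 -c "
from h import *
tgt(pw(-111,.0165)+[.077],-111)"
```

```text
t 15.0 p [0.5711 0.0672 0.0806] xang -111.2 z [ 0.041 -0.002 -0.999] F [ 65.6  -1.6 -41.4] T [ -0.18 -11.23  -0.03] op 0.002 q [-0.09  0.35  1.75  0.    1.    1.85]
t 15.2 p [0.5713 0.0676 0.0815] xang -111.01 z [ 0.041 -0.001 -0.999] F [ 52.2   3.4 -24.8] T [ 0.47 -8.76 -0.03] op -0.001 q [-0.09  0.35  1.75  0.    1.    1.85]
shift [0.0046, 0.0165, 0.0038] turn [-2.2, 0.78, -0.03]
```

View pics/L16.png

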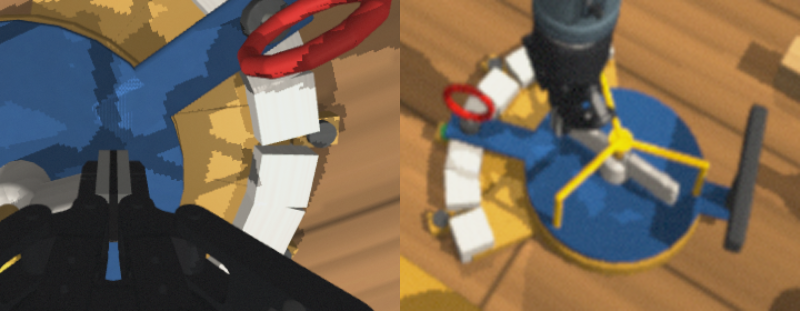

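{"method": "step_arm", "body": {"plan": [[[-0.0029, -0.0082, 0], [0, 0, -8]], [[-0.0063, -0.0149, 0], [0, 0, -15]]]}}

```text
time_s: 15.4
eef_pos: [0.5736, 0.0691, 0.0778]
eef_rot: [0.003, -0.672, 0.741, -0.003]
wrist_force: [-0.6, 0.2, -0.4]
opening: -0.002
```

```bash
python3 look.py 17; python3 -c "
from h import *
tgt(pw(-96,.0165)+[.077],-96)"
```

```text
t 15.4 p [0.5736 0.0691 0.0778] xang -95.59 z [ 0.007 -0.    -1.   ] F [-0.6  0.2 -0.4] T [-0.03  0.02  0.04] op -0.002 q [-0.09  0.38  1.72  0.    1.04  1.58]
t 15.6 p [0.5727 0.069  0.077 ] xang -96.08 z [ 0.007 -0.001 -1.   ] F [ 8.6 -1.3  0.3] T [-0.08 -1.4  -0.03] op -0.003 q [-0.09  0.38  1.72 -0.    1.04  1.59]
shift [-0.0005, 0.0022, -0.0] turn [-0.4, 0.0, -0.08]
```

View pics/L17.png

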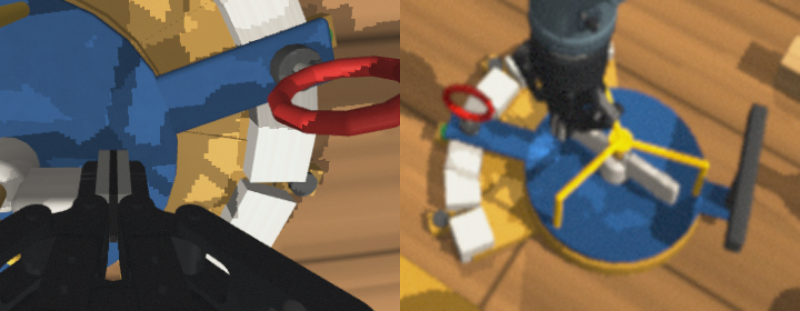

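View pics/M17.png

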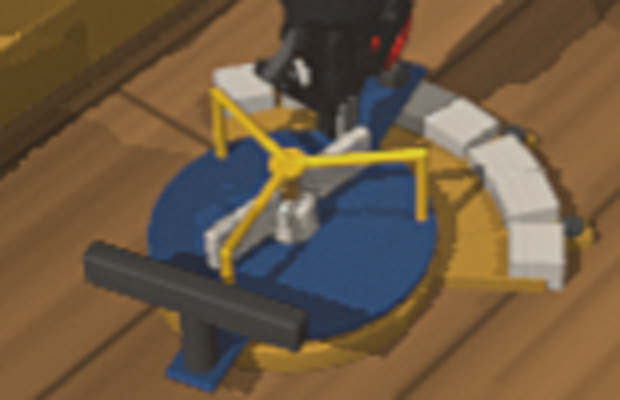

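View pics/M16.png

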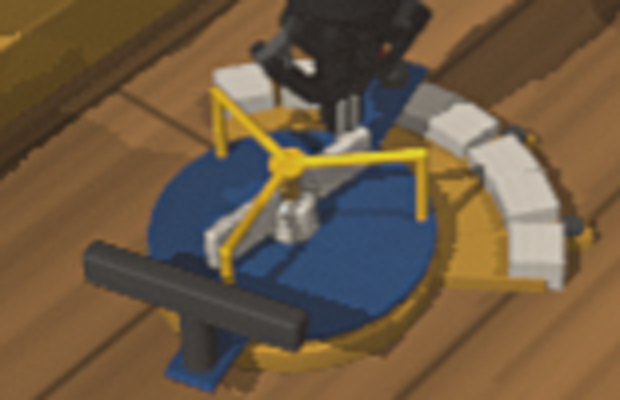

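{"method": "step_arm", "body": {"plan": [[[0, -0.004, 0], [0, 0, 0]], [[0, -0.004, -0.02], [0, 0, 0]], [[0, -0.004, -0.045], [0, 0, 0]], [[0, -0.004, -0.08], [0, 0, 0]], [[0, -0.004, -0.12], [0, 0, 0]]]}}

```text
time_s: 16.1
eef_pos: [0.5716, 0.0691, 0.1948]
eef_rot: [-0.002, -0.669, 0.744, 0.002]
wrist_force: [0.6, -0.6, 0.1]
opening: 0.001
```

{"method": "step_arm", "body": {"plan": [[[-0.04, -0.0, -0.02], [0, 0, 0]], [[-0.08, 0.03, -0.03], [0, 0, 0]], [[-0.1, 0.06, -0.03], [0, 0, 0]], [[-0.1, 0.08, -0.03], [0, 0, 0]], [[-0.1, 0.08, -0.03], [0, 0, 0]]]}}

```text
time_s: 16.6
eef_pos: [0.5015, 0.1779, 0.2248]
eef_rot: [-0.001, -0.67, 0.743, 0.001]
wrist_force: [0.5, 0.5, 0.1]
opening: 0.001
```

```bash
python3 -c "
from h import *
viewer.camera('side')
b=viewer.camera('side'); cv2.imwrite('pics/d18.png',cv2.resize(b[180:280,165:320],None,fx=5,fy=5,interpolation=2)[:,:,::-1])
b=viewer.camera('scene')[180:310,220:400];cv2.imwrite('pics/s18.png',cv2.resize(b,None,fx=4.4,fy=4.4,interpolation=2)[:,:,::-1])
c=viewer.get_calibration('wrist'); im=viewer.camera('wrist')
st();cv2.imwrite('pics/w18.png',im[:,:,::-1])
np.save('w18.npy',c,allow_pickle=True)
"
```

```text
t 16.8 p [0.5052 0.1762 0.2254] xang -96.08 z [-0. -0. -1.] F [-0.3 -0.4 -0.2] T [-0.03  0.02 -0.  ] op -0.004 q [ 0.11  0.1   1.72 -0.    1.32  1.79]
```

View pics/d18.png

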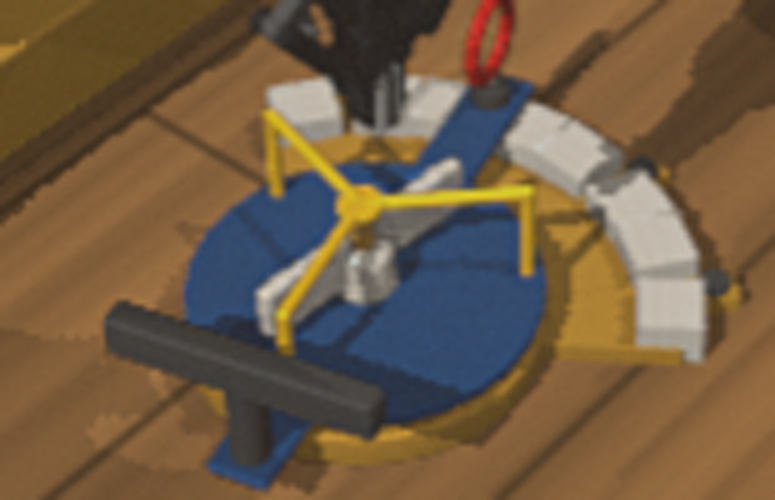

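View pics/s18.png

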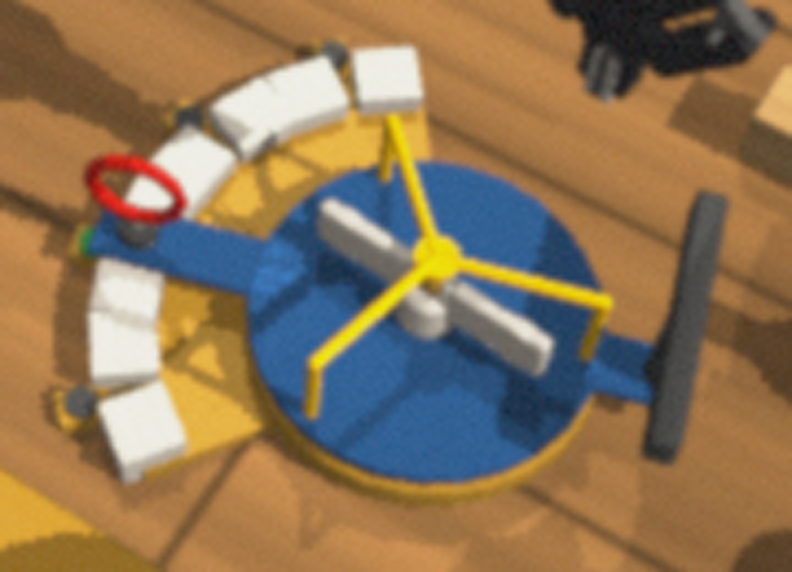

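View pics/w18.png

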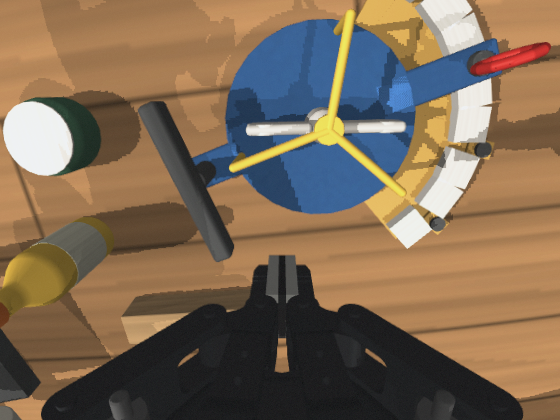

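```bash
python3 -c "
from h import *
a0={n:cv2.imread(f'pics/{n}0.png') for n in('scene','side')}
for n in ('scene','side'):
    im=viewer.camera(n)[:,:,::-1]; d=cv2.absdiff(im,a0[n]).max(2); cv2.imwrite(f'pics/f_{n}.png',np.hstack([im,cv2.merge([d*2]*3)])[:,:, :]); 
x=np.vstack([cv2.imread('pics/f_scene.png'),cv2.imread('pics/f_side.png')]); cv2.imwrite('pics/f.png',cv2.resize(x,(800,600)))
"
```

```text
(no output)
```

View pics/f.png

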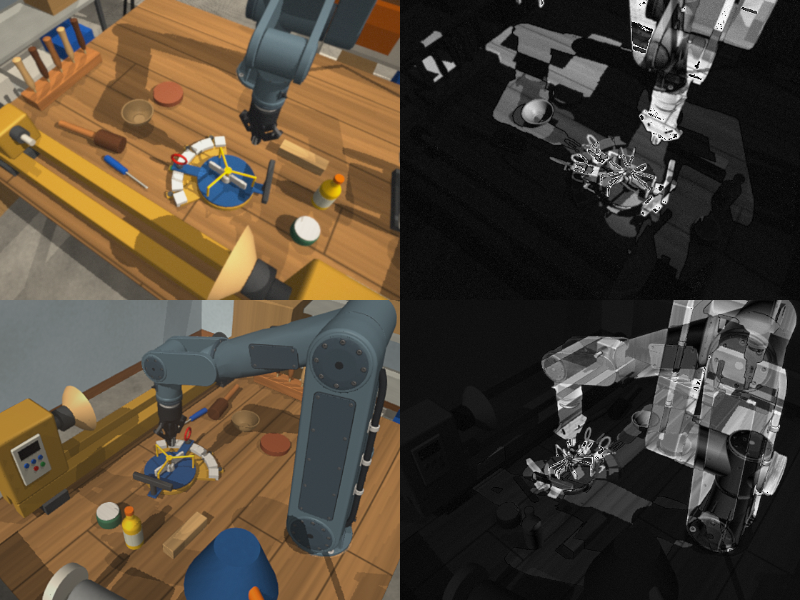

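```bash
python3 -c "
from h import *
st(); print(ticket.hand_in())"
```

```text
t 16.9 p [0.5053 0.1761 0.2253] xang -96.09 z [-0. -0. -1.] F [ 0.  -0.2 -0.1] T [-0.02  0.01  0.04] op -0.003 q [ 0.11  0.11  1.72 -0.    1.32  1.79]
the job is handed in; nothing more can be done
None
```

The job is handed in, and as far as my checks show it is done. The arm is in the green-dot notch with the pin home, and the nut is tight against what I take to be its stop.

- **Indexing:** I lifted the red ring about 16 mm (about 10 N), swung the arm 30° counter-clockwise, lowered the pin into the notch and let go. The pictures afterwards show the ring as low as at the start and the neighbouring notch dots symmetric about the arm.
- **Wing nut:** I tightened it only after that, with closed fingers in two arcs through two of the guard's gaps. It then came up solid.
- **Force at the stop:** The last push overshot the stop by about 16 mm of commanded travel. That put about 65 N sideways and 41 N vertical on the wrist. The torque-to-force ratio puts the contact at the fingertips on the wing, not at the guard. I backed off, and a second contact of about 9 N was still solid.
- **Last pictures:** The arm and pin had not moved, and the other things showed only shadow changes. The hand was clear with near-zero force, at 16.9 s.

**Disagreement:** The nut turned only about 1.68 rad (96°), not the full 2.6 rad. I take it that it did not start at 0, because it held firm against about 3.9 N m, but nothing measures that directly.

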